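# Load mixing balls into the open paint tin on the indexing turntable

## Robot

A 7-joint arm with a two-finger parallel gripper is mounted at the origin on the work surface. World frame = base frame: x ahead of the robot, y to its left, z up, the work surface at z = 0. Lengths are in m, angles in rad, forces in N, time in s.
With the tool pointing down it reaches from about 0.35 to 0.9 m from the base axis. Payload 8.1 kg.
Tool frame: the origin (TCP) lies at the very end of the fingers, on their centre line; the grasp point (between the pads) lies behind it (hold_point_z is the z of the grasp point in the tool frame, in m); z points along the fingers, y is the line along which they close (so a half turn about z gives the same grasp; the last joint's range is limited). The gripper opens to 85 mm and grips with 20 to 120 N. Pads are 22 mm wide; open, the fingers measure 114 mm over their backs; the gripper's body (76 mm by 85 mm) begins 54 mm behind the grasp point. The pads swing forward as they close: fully open they stand 13 mm farther back than shut.
Start: joints at [1.099, 0.434, 0.025, 1.573, -0.012, 1.134, -0.075], TCP at [0.225, -0.583, 0.231] pointing down, gripper open.
Joint ranges: [-2.62, 2.62], [-0.44, 2.09], [-1.27, 1.32], [0.08, 2.57], [-1.32, 4.46], [0.12, 2], [-2.74, 2.74]. Speed limits (rad/s): [2.22, 2.22, 3.01, 3.01, 3.14, 3.14, 3.14].

## Interface

Orientations are given as a rotation vector (axis times angle).
In Python, from rig import state, grab_frame, camera_params, job_done, hold_point_z gives the robot as it stands. The module is installed in compiled form; this text tells all that it offers.
- The arm moves only by the tool move_arm, never from a script. Its argument "motion" is a list of rows, each an object with "dr": the turn, a rotation vector about the world's x, y, z as a fraction of full scale, a list of three; "linear": the shift along the world's x, y, z as a fraction of full scale, a list of three; "claw": the closure, from -1 (fully open) to 1 (shut). A call has 1 to 10 rows; each row shifts and turns the commanded pose from where the row before left it; what a row does not reach is not made up. Full scale, the value 1, is 500 mm for a shift and pi rad for a turn. A row lasts 1/8 s, in which the tool goes at most 62.5 mm and 10.7 degrees, less where a joint would pass 70% of its speed; a pose out of reach is approached as far as the arm can. A call with a number of a shift or a turn outside -1 to 1 is refused whole. A call with a gripper value outside its range is refused whole. The fingers move at their own pace and stop on an object; "force" is the grip in N (left out, the last holds). Time passes only in rows, so rows that do not move let the fingers close. It gives the time, the measured TCP pose, the force, the opening and the grip force at its end, in the units of the state.
- state(): the state, without advancing time (a new reading comes with each control period).
- grab_frame(name): name is "scene" or "top" or "wrist"; returns the picture (480x640x3 uint8, blue, green, red); there is no depth.
- camera_params(name): a dict with "intrinsics" (3x3 intrinsics, pixels), "view" (4x4, takes a point from world to camera coordinates); the wrist camera has in their place "tool_from_camera" (4x4, takes a point from camera to tool coordinates, whose origin is the TCP and whose axes are the flange's). Camera axes: x right, y down, z forward; pixel columns grow to the right and rows downward; lengths in m; the calibration is good to about 2 mm. A picture is of the moment at which its call begins: read the wrist's pose just before it. camera_params takes no time and is no camera call.
- job_done(): hands the job in; it is judged then, once.
The state is a dict: "time": time; "joint_positions": joint angles; "joint_vel": joint speeds; "joint_torque": joint torques, N m; "tcp_pos": TCP position; "tool_rot": TCP orientation; "ft_force": force on the tool from outside, world axes, zero at the start; "moment": the same for the moment, N m; "grip_width": finger opening in m; "gripper_force": force on a finger pad.
Only numpy, scipy, OpenCV 4.12 (cv2) and the standard library are available. Lean on these libraries where they do the work, as an engineer would, in place of code of your own. Each camera call takes 0.05 s, during which the arm holds its last target. There are 200 camera calls.

## Task

First turn the turntable (its upright post is the handle) until the open tin clicks into its detent in line with the steel pointer on the base. Then, with the scoop, take up at least three mixing balls from the trough together and tip them into that tin, leaving every ball in the tin or the trough. Put the scoop back level on the flat landing of the trough, facing as it was, and leave the spray can, the jar and the small cymbal alone.

Things in the scene. Friction and masses are not known exactly. Their poses are not given: they have to be found in the camera images.
- carousel: fixed base of the turntable, a dark steel disc 250 mm in diameter, 34 mm high, on the table; origin on the turning axis at table height. Its -x axis points to the loading pointer, a steel arm reaching 198 mm out from the axis, 24 mm wide, 15 mm high out to 178 mm, then an upstand 65 mm high with an arrowhead
- platter (a joint): turning angle of the platter (rad), growing anticlockwise seen from above; 0: the open tin is in line with the pointer. Spring detents hold it at -0.785, 0, 0.785 and 1.571; about 2 N at the post turns it past them. The platter is an aluminium disc 320 mm in diameter, top 46 mm above the table, with three tins 120 degrees apart and the turning post
- open_tin (a point): centre of the inner floor of the open, empty steel tin fixed on the platter, 49 mm above the table, 100 mm from the turning axis; inner diameter 94 mm, outer 100, rim 116 mm above the table. The two other tins are alike but closed with lids, tops 119 mm above the table
- station (a point): the point, fixed with the base, where open_tin must come: 100 mm from the turning axis towards the pointer, 49 mm above the table
- post_top (a point): top centre of the turning post, a smooth upright round dark steel bar 20 mm in diameter fixed on the platter 135 mm from the turning axis, top 166 mm above the table, standing 120 mm over the platter; it may turn in the fingers as the platter goes round
- tray: fixed grey plastic trough, x from -170 to +60 mm, 112 wide (y), walls 40 high; origin at table height under the middle of the ramp's foot. Floor along x: flat landing 16 mm high, 104 wide inside, x = -166 to -65; slope falling to 5 mm high at x = 0; 50 degree ramp up to 40 mm high at x = 29. Only 74 wide inside from x = -16 on. Near end wall (-x) 18 high, far one 55.
- scoop: loose aluminium scoop, wooden handle, 120 g; origin under the middle of its floor. Floor 70 mm long (x), 2 thick: pan 84 wide (y) with walls 28 high from x = -35 to -5, then a bare flat lip 66 wide to x = 35, the mouth. Handle 18 wide (y) by 16, 115 long, rising from the back (x = -43, z = 8) leaning 22 degrees from vertical towards -x. It starts on the trough's landing, lip towards the balls
- scoop_grip (a point): point on the handle's middle line, 85 mm along it from the pan: at x = -74.8, y = 0, z = 86.8 mm in the scoop's frame; 30 mm of handle remain above it
- pan (a point): point inside the scoop's pan, at x = -10, y = 0, z = 10 mm in the scoop's frame
- ball0: steel mixing ball, 16 mm in diameter, 17 g, lying in the trough; origin at its centre
- ball1: steel mixing ball, 16 mm in diameter, 17 g, lying in the trough; origin at its centre
- ball2: steel mixing ball, 16 mm in diameter, 17 g, lying in the trough; origin at its centre
- ball3: steel mixing ball, 16 mm in diameter, 17 g, lying in the trough; origin at its centre
- ball4: steel mixing ball, 16 mm in diameter, 17 g, lying in the trough; origin at its centre
- spray_can: bystander: brass-coloured spray can 66 mm in diameter, 150 mm high, origin at the centre of its foot
- jar: bystander: glass jar 60 mm in diameter, 75 mm high, origin at the centre of its foot
- cymbal: bystander: small brass cymbal 200 mm in diameter, 25 mm high, lying flat on the table, origin under its centre
There are look-alikes about, which are no part of the job. There is more than one size of the scoop; the one meant has the size given above.

How it is judged:
By the outcome, as a careful person would: the job done as asked, in the order asked, and still so for the second after the job is handed in, with the robot touching nothing.
It also fails if it takes over 72 s, if anything falls off the work surface, if the arm or the gripper's body presses on something with over 40 N, if the wrist force passes 120 N, or if a joint passes its speed limit or range.

## Working session

There is one attempt and no reset: what is moved stays moved. The work goes in short steps, Python scripts to look and compute and a tool call to move; the robot and the scene stay as the last step left them, time stands still between calls to the robot, and variables do not carry over. Pictures are saved under pics/ and viewed, at most 10 in all, crops included, and the job is handed in when it is done.

Besides the shell and the picture viewer there is one more tool, called after "Call:" as name(argument=value, ...), one argument or row to a line, values as JSON. move_arm: Moves the arm, as the interface text tells. Shift numbers are shares of 500 mm and turn numbers shares of pi rad, none past 1 either way. Its arguments: {"type":"object","properties":{"motion":{"type":"array","items":{"type":"object","properties":{"dr":{"type":"array","items":{"type":"number"}},"linear":{"type":"array","items":{"type":"number"}},"claw":{"type":"number"}}}},"force":{"type":"number"}},"required":["motion"]}

```bash
mkdir -p pics; python3 - <<'E'
from rig import *
import cv2,numpy as np
np.set_printoptions(precision=4,suppress=True)
s=state();print(s['time'],s['tcp_pos'],s['tool_rot'],s['grip_width'],hold_point_z)
for n in ['scene','top']:
    p=camera_params(n);print(n,p['intrinsics'],p['view'])
    cv2.imwrite(f'pics/{n}0.png',grab_frame(n))
p=camera_params('wrist');print(p)
E
```

```text
0.0 [ 0.2251 -0.5825  0.2305] [-3.0869 -0.5756  0.0006] 0.08540218993769946 -0.0187
scene [[453.148    0.     318.9732]
 [  0.     453.148  248.777 ]
 [  0.       0.       1.    ]] [[-0.5872  0.8093  0.0133  0.3266]
 [ 0.4778  0.3598 -0.8014 -0.1603]
 [-0.6534 -0.4642 -0.598   1.4782]
 [ 0.      0.      0.      1.    ]]
top [[519.6967   0.     325.764 ]
 [  0.     519.6967 242.3489]
 [  0.       0.       1.    ]] [[ 0.0143 -0.9998  0.0118 -0.0166]
 [-0.9962 -0.0153 -0.0857  0.5644]
 [ 0.0858 -0.0105 -0.9963  1.5644]
 [ 0.      0.      0.      1.    ]]
{'intrinsics': array([[389.9091,   0.    , 325.1459],
       [  0.    , 389.9091, 245.7954],
       [  0.    ,   0.    ,   1.    ]]), 'tool_from_camera': array([[ 0.0001, -0.9579, -0.287 ,  0.0736],
       [ 1.    ,  0.    ,  0.0003,  0.001 ],
       [-0.0003, -0.287 ,  0.9579, -0.1432],
       [ 0.    ,  0.    ,  0.    ,  1.    ]])}
```

View pics/top0.png

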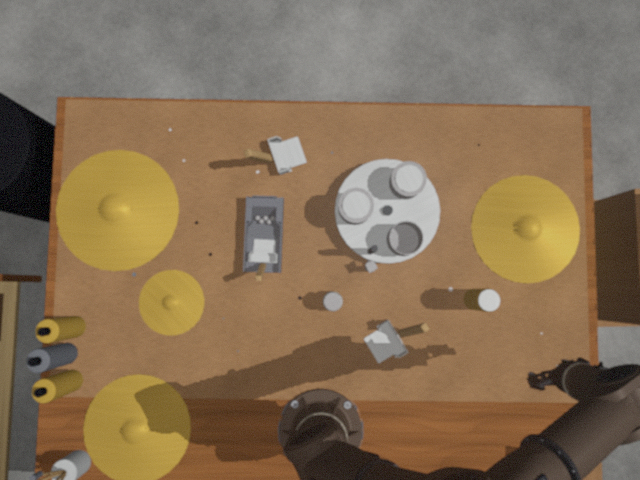

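View pics/scene0.png

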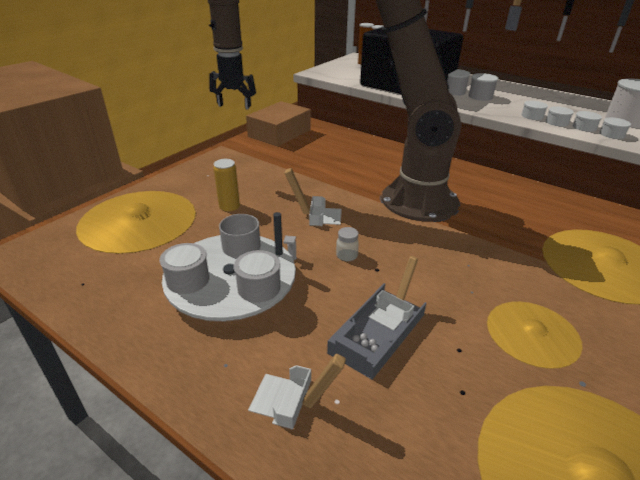

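Top view: robot base is at the bottom and world +x is up. The trough is at (263,235) with its balls near (263,218). The scoop is on the landing with its handle towards the robot, the carousel axis is at ~(387,211), the open tin at (405,237), the post at ~(372,250) and the pointer at (371,266).

```bash
cat > h.py <<'E'
from rig import *
import cv2,numpy as np
from scipy.spatial.transform import Rotation as R
np.set_printoptions(precision=4,suppress=True)
def ray(n,uv,pose=None):
    p=camera_params(n);K=p['intrinsics']
    d=np.linalg.solve(K,[uv[0],uv[1],1.])
    if n=='wrist':
        T=np.eye(4);T[:3,:3]=R.from_rotvec(pose[1]).as_matrix();T[:3,3]=pose[0]
        C=T@p['tool_from_camera']
    else: C=np.linalg.inv(p['view'])
    return C[:3,3],C[:3,:3]@d
def onz(n,uv,z,pose=None):
    o,d=ray(n,uv,pose);return o+d*(z-o[2])/d[2]
def proj(n,X,pose=None):
    p=camera_params(n);V=p.get('view')
    if V is None:
        T=np.eye(4);T[:3,:3]=R.from_rotvec(pose[1]).as_matrix();T[:3,3]=pose[0]
        V=np.linalg.inv(T@p['tool_from_camera'])
    c=V[:3,:3]@X+V[:3,3];q=p['intrinsics']@c;return q[:2]/q[2]
def two(n1,a,n2,b):
    o,d=ray(n1,a);p,e=ray(n2,b)
    t=np.linalg.lstsq(np.c_[d,-e],p-o,rcond=None)[0]
    A=o+d*t[0];B=p+e*t[1];return (A+B)/2,np.linalg.norm(A-B)
E
python3 - <<'E'
from h import *
t=cv2.imread('pics/top0.png')
cv2.imwrite('pics/c1.png',cv2.resize(t[140:285,235:455],None,fx=3.6,fy=3.6,interpolation=cv2.INTER_CUBIC))
hsv=cv2.cvtColor(t,cv2.COLOR_BGR2HSV)
m=((hsv[...,1]<60)&(hsv[...,2]>110)).astype(np.uint8)*255
m[:150]=0;m[:,:325]=0;m[275:]=0;m[:,450:]=0
m=cv2.morphologyEx(m,cv2.MORPH_OPEN,np.ones((5,5)))
c=max(cv2.findContours(m,0,2)[0],key=cv2.contourArea)
h=cv2.convexHull(c)
pts=np.array([onz('top',q,0.046)[:2] for q in h[:,0].astype(float)])
A=np.c_[2*pts,np.ones(len(pts))];s=np.linalg.lstsq(A,(pts**2).sum(1),rcond=None)[0]
print('platter',s[:2],np.sqrt(s[2]+s[0]**2+s[1]**2))
print('hub',onz('top',(387,211),.05),'tin rim',onz('top',(405,237),.116))
print('post top two',two('top',(372,250),'scene',(278,214)))
g=((hsv[...,2]<130)&(hsv[...,1]<90)).astype(np.uint8)*255
g[:190]=0;g[280:]=0;g[:,:235]=0;g[:,290:]=0
c=max(cv2.findContours(g,0,2)[0],key=cv2.contourArea);r=cv2.minAreaRect(c);print(r,[onz('top',q,.04)for q in cv2.boxPoints(r)])
E
```

```text
platter [ 0.6584 -0.192 ] 0.16518712443190461
hub [ 0.6604 -0.192   0.05  ] tin rim [ 0.5757 -0.2358  0.116 ]
post top two (array([ 0.5346, -0.138 ,  0.1614]), np.float64(0.004494678327632026))
((262.65142822265625, 234.06353759765625), (39.35551834106445, 77.01998138427734), 2.2025980949401855) [array([0.4705, 0.244 , 0.04  ]), array([0.7046, 0.2416, 0.04  ]), array([0.7019, 0.1218, 0.04  ]), array([0.4677, 0.1258, 0.04  ])]
```

View pics/c1.png

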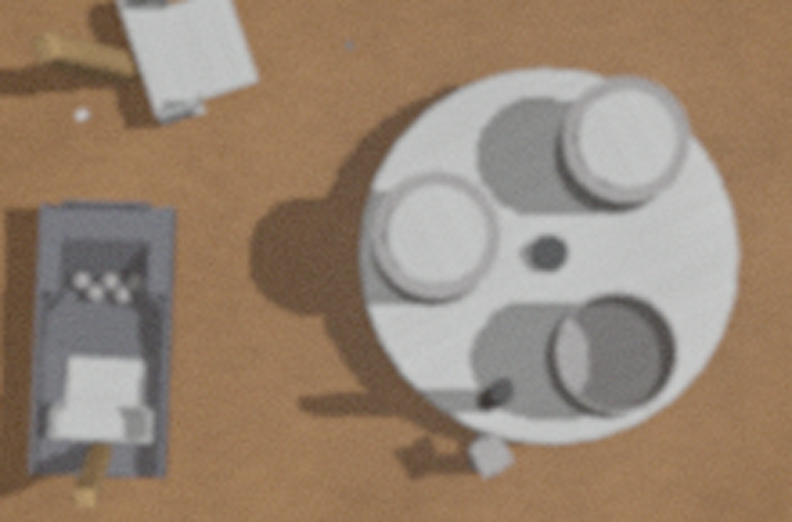

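```bash
python3 - <<'E'
from h import *
ax=np.array([.6595,-.192])
f=lambda u,v:(235+u/3.6,140+v/3.6)
def pol(n,X):
    d=X[:2]-ax;print(n,X,'r',np.hypot(*d),'ang',np.arctan2(d[1],d[0]))
pol('tin',onz('top',f(614,354),.116))
pol('lid1',onz('top',f(627,139),.119));pol('lid2',onz('top',f(436,235),.119))
pol('post1',onz('top',f(503,385),.166));pol('ptr',onz('top',f(491,455),.065))
X,e=two('top',f(503,385),'scene',(278,214));pol('post2',X);print(e)
for n,q in [('l',(70,358)),('r',(140,362)),('bl',(50,440)),('br',(152,444))]: print(n,onz('top',f(*q),.018 if n in'lr' else .045))
for q in [(80,281),(96,294),(110,281),(124,295),(133,281)]: print('ball',onz('top',f(*q),.013))
for q in [(38,205),(176,209),(28,474),(166,476)]: print('tray',onz('top',f(*q),.055 if q[1]<300 else .04))
s=cv2.imread('pics/scene0.png');cv2.imwrite('pics/c2.png',cv2.resize(s[210:385,220:440],None,fx=3.4,fy=3.4,interpolation=cv2.INTER_CUBIC))
E
```

```text
tin [ 0.5718 -0.2375  0.116 ] r 0.09877081252132935 ang -2.6633640161013914
lid1 [ 0.7463 -0.2473  0.119 ] r 0.10288995105093084 ang -0.5672504372196321
lid2 [ 0.6654 -0.0935  0.119 ] r 0.09867111654263466 ang 1.5110300386529492
post1 [ 0.5416 -0.1432  0.166 ] r 0.12760570766773724 ang 2.749457391973396
ptr [ 0.4915 -0.1443  0.065 ] r 0.17467183157173857 ang 2.865095008500201
post2 [ 0.5398 -0.1408  0.1636] r 0.13023273408624134 ang 2.737515382030783
0.006655643212359137
l [0.5707 0.2105 0.018 ]
r [0.5682 0.1509 0.018 ]
bl [0.4993 0.2219 0.045 ]
br [0.4973 0.1369 0.045 ]
ball [0.6375 0.2043 0.013 ]
ball [0.6265 0.1903 0.013 ]
ball [0.6379 0.1786 0.013 ]
ball [0.626  0.1663 0.013 ]
ball [0.6382 0.1589 0.013 ]
tray [0.6956 0.2359 0.055 ]
tray [0.6941 0.1204 0.055 ]
tray [0.4709 0.2402 0.04  ]
tray [0.4709 0.125  0.04  ]
```

View pics/c2.png

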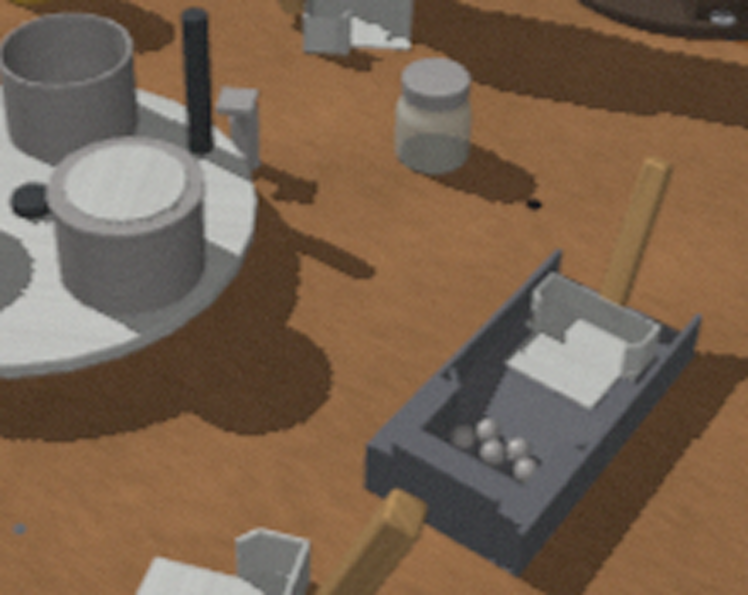

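The crop shows five balls lying at the foot of the ramp, the scoop lip pointing at them, the post at crop (195,14)-(200,150), and the open tin to its left. The tin is about +0.78 rad from the pointer, so the platter has to turn about 45° clockwise. I'll go above the post first and look with the wrist camera.

Call:
move_arm(
  motion=[
    {"linear": [0.062,0.088,0.002],"dr": [0,0,0.013],"claw": -1},
    {"linear": [0.062,0.088,0.002],"dr": [0,0,0.013],"claw": -1},
    {"linear": [0.062,0.088,0.002],"dr": [0,0,0.013],"claw": -1},
    {"linear": [0.062,0.088,0.002],"dr": [0,0,0.013],"claw": -1},
    {"linear": [0.062,0.088,0.002],"dr": [0,0,0.013],"claw": -1},
    {"linear": [0.062,0.088,0.002],"dr": [0,0,0.013],"claw": -1},
    {"linear": [0.062,0.088,0.002],"dr": [0,0,0.013],"claw": -1},
    {"linear": [0.062,0.088,0.002],"dr": [0,0,0.013],"claw": -1},
    {"linear": [0.062,0.088,0.002],"dr": [0,0,0.013],"claw": -1},
    {"linear": [0.062,0.088,0.002],"dr": [0,0,0.013],"claw": -1},
  ],
)

```text
time: 1.35
tcp_pos: [0.5359, -0.1416, 0.2412]
tool_rot: [-2.907, -1.192, 0.001]
ft_force: [1.0, -0.6, 0.1]
grip_width: 0.085
gripper_force: 0.0
```

```bash
cat > w.py <<'E'
import sys
from h import *
s=state();P=(s['tcp_pos'],s['tool_rot']);np.save('pose.npy',np.array(P))
im=grab_frame('wrist');cv2.imwrite(f'pics/{sys.argv[1]}.png',im)
print(s['time'],s['tcp_pos'],s['tool_rot'],s['ft_force'])
E
python3 w.py w1; python3 -c "
from h import *
P=np.load('pose.npy');print(proj('wrist',np.array([.54,-.141,.166]),P),proj('wrist',np.array([.54,-.141,.046]),P),proj('wrist',np.array([.6595,-.192,.05]),P))"
```

```text
1.35 [ 0.5359 -0.1416  0.2412] [-2.9067 -1.1918  0.0006] [ 0.9645 -0.5757  0.0977]
[327.3886 252.9167] [326.6305 211.4603] [470.4179 154.5003]
```

View pics/w1.png

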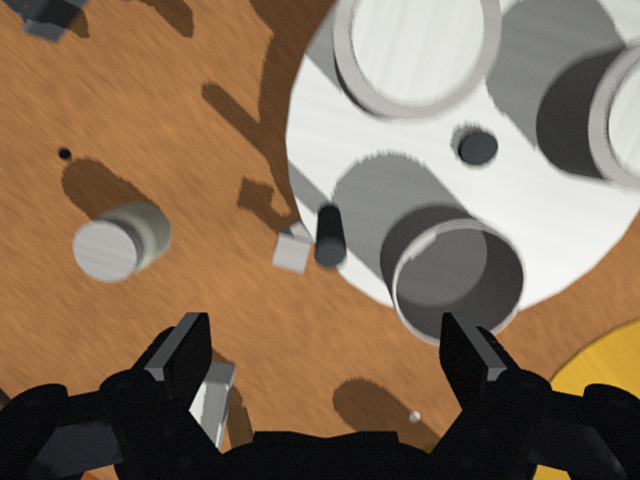

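The wrist view shows the post top at (330,252), the hub at (478,147), the open tin's rim centred at ~(458,281) and the pointer upstand at ~(293,252). All of them agree with the top view.

```bash
python3 - <<'E'
from h import *
P=np.load('pose.npy')
o=lambda uv,z:onz('wrist',uv,z,P)
ax=o((478,146),.06);post=o((330,252),.166);tin=o((458,281),.116);ptr=o((291,255),.065);lid=o((417,46),.119)
print('axis',ax)
for a in (ax[:2],np.array([.6595,-.192]),np.array([.662,-.192])):
  for n,X in [('post',post),('tin',tin),('ptr',ptr),('lid',lid)]:
    d=X[:2]-a;print(n,X,np.hypot(*d),np.arctan2(d[1],d[0])%(2*np.pi))
E
```

```text
axis [ 0.6659 -0.1881  0.06  ]
post [ 0.5415 -0.1417  0.166 ] 0.13284066805993094 2.784513579802419
tin [ 0.5811 -0.2365  0.116 ] 0.09767938316003703 3.659287331290976
ptr [ 0.4941 -0.1431  0.065 ] 0.17766158739359872 2.8856200567012125
lid [ 0.6633 -0.097   0.119 ] 0.09117408199582963 1.5993365222323583
post [ 0.5415 -0.1417  0.166 ] 0.12829480179766142 2.738673403303491
tin [ 0.5811 -0.2365  0.116 ] 0.09016693841147191 3.6573184735168756
ptr [ 0.4941 -0.1431  0.065 ] 0.1724952730024703 2.8544458254705103
lid [ 0.6633 -0.097   0.119 ] 0.09508655796774686 1.5304162733913034
post [ 0.5415 -0.1417  0.166 ] 0.13059828140640536 2.7461794203129903
tin [ 0.5811 -0.2365  0.116 ] 0.0923500062858701 3.643967606906892
ptr [ 0.4941 -0.1431  0.065 ] 0.17489434584104832 2.8584942382808567
lid [ 0.6633 -0.097   0.119 ] 0.09501847568498246 1.556708527564793
```

Call:
move_arm(
  motion=[
    {"linear": [0.01,0,-0.06],"claw": -1},
    {"linear": [0,0,-0.08],"claw": -1},
    {"linear": [0,0,-0.086],"claw": -1},
    {"claw": 0.5},
    {"claw": 1},
    {"claw": 1},
    {"claw": 1},
    {"claw": 1},
    {"claw": 1},
  ],
  force=30,
)

```text
invalid input at $.motion[0]: expected keys dr, linear, claw
```

Call:
move_arm(
  motion=[
    {"linear": [0.01,0,-0.06],"dr": [0,0,0],"claw": -1},
    {"linear": [0,0,-0.08],"dr": [0,0,0],"claw": -1},
    {"linear": [0,0,-0.086],"dr": [0,0,0],"claw": -1},
    {"linear": [0,0,0],"dr": [0,0,0],"claw": 0.5},
    {"linear": [0,0,0],"dr": [0,0,0],"claw": 1},
    {"linear": [0,0,0],"dr": [0,0,0],"claw": 1},
    {"linear": [0,0,0],"dr": [0,0,0],"claw": 1},
    {"linear": [0,0,0],"dr": [0,0,0],"claw": 1},
  ],
  force=30,
)

```text
time: 2.4
tcp_pos: [0.5402, -0.1429, 0.1298]
tool_rot: [2.907, 1.19, 0.001]
ft_force: [-5.2, 1.7, 6.5]
grip_width: 0.0193
gripper_force: 29.7
```

Post gripped: 19–20 mm wide. Now the arc.

Call:
move_arm(
  motion=[
    {"linear": [0.015,0.032,0],"dr": [0,0,0],"claw": 1},
    {"linear": [0.019,0.03,0],"dr": [0,0,0],"claw": 1},
    {"linear": [0.023,0.027,0],"dr": [0,0,0],"claw": 1},
    {"linear": [0.026,0.024,0],"dr": [0,0,0],"claw": 1},
    {"linear": [0.029,0.02,0],"dr": [0,0,0],"claw": 1},
    {"linear": [0.031,0.016,0],"dr": [0,0,0],"claw": 1},
    {"linear": [0,0,0],"dr": [0,0,0],"claw": 1},
    {"linear": [0,0,0],"dr": [0,0,0],"claw": 1},
    {"linear": [0,0,0],"dr": [0,0,0],"claw": 1},
  ],
)

```text
time: 3.52
tcp_pos: [0.6121, -0.0645, 0.1298]
tool_rot: [-2.903, -1.194, -0.004]
ft_force: [-2.3, 9.7, 4.0]
grip_width: 0.0188
gripper_force: 31.3
```

Call:
move_arm(
  motion=[
    {"linear": [0,0,0],"dr": [0,0,0],"claw": 0},
    {"linear": [0,0,0],"dr": [0,0,0],"claw": -1},
    {"linear": [0,0,0],"dr": [0,0,0],"claw": -1},
    {"linear": [0,0,0],"dr": [0,0,0],"claw": -1},
    {"linear": [0,0,0.1],"dr": [0,0,0],"claw": -1},
    {"linear": [0,0.05,0.12],"dr": [0,0,0.03],"claw": -1},
    {"linear": [-0.05,0.1,0],"dr": [0,0,0.04],"claw": -1},
    {"linear": [-0.05,0.1,0],"dr": [0,0,0.05],"claw": -1},
    {"linear": [-0.05,0.1,0],"dr": [0,0,0.05],"claw": -1},
  ],
)

```text
time: 4.65
tcp_pos: [0.536, 0.1068, 0.2363]
tool_rot: [2.485, 1.921, 0.001]
ft_force: [0.4, -0.2, -0.4]
grip_width: 0.0854
gripper_force: 0.0
```

```bash
python3 - <<'E'
from h import *
s=state();print(s['time'],s['tcp_pos'],s['tool_rot'],s['joint_positions'],s['ft_force'])
a=grab_frame('top')[145:285,235:455];b=grab_frame('scene')[200:375,180:430]
a=cv2.resize(a,None,fx=2.8,fy=2.8,interpolation=cv2.INTER_CUBIC);b=cv2.resize(b,None,fx=2.8,fy=2.8,interpolation=cv2.INTER_CUBIC)
print(a.shape,b.shape)
a=a[:,:] ;cv2.imwrite('pics/a2.png',cv2.resize(a,None,fx=3.6/2.8,fy=3.6/2.8))
E
```

```text
4.65 [0.536  0.1068 0.2363] [2.4854 1.9207 0.0009] [ 0.0539  0.3456 -0.4591  1.7301  0.1693  1.1043 -0.713 ] [ 0.4346 -0.2311 -0.4193]
(392, 616, 3) (490, 700, 3)
```

View pics/a2.png

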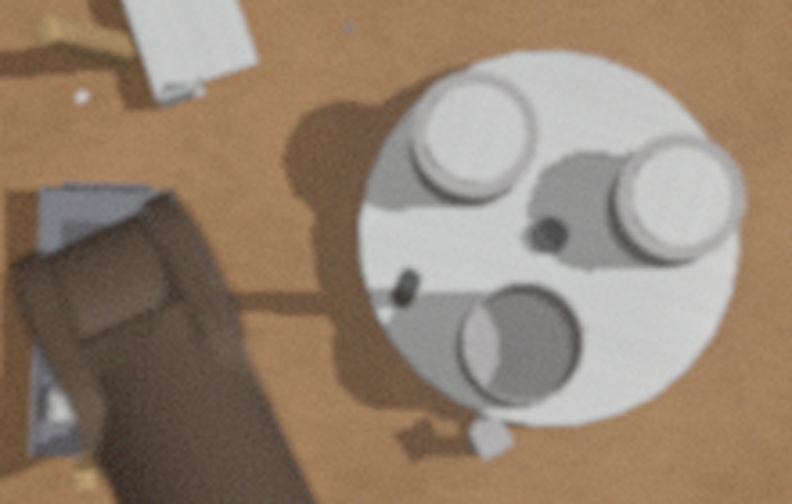

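The tin's rim is now centred at crop (521,345), between the hub and the pointer at (490,438). I'll check its angle.

```bash
python3 - <<'E'
from h import *
f=lambda u,v:(235+u/3.6,145+v/3.6)
X=[onz('top',f(521,344),.116),onz('top',f(474,136),.119),onz('top',f(680,199),.119)]
c=sum(X)/3;print('axis',c)
p=onz('top',f(491,437),.065)
for q in X+[p]:
    d=q-c;print(q,np.hypot(d[0],d[1]),np.arctan2(d[1],d[0])%(2*np.pi))
# old
g=lambda u,v:(235+u/3.6,140+v/3.6)
Y=[onz('top',g(614,354),.116),onz('top',g(627,139),.119),onz('top',g(436,235),.119)]
c=sum(Y)/3;print('axis',c)
for q in Y:
    d=q-c;print(np.hypot(d[0],d[1]),np.arctan2(d[1],d[0])%(2*np.pi))
E
```

```text
axis [ 0.6598 -0.1922  0.118 ]
[ 0.5642 -0.1628  0.116 ] 0.09997370847042981 2.8436278727018824
[ 0.7319 -0.1236  0.119 ] 0.0995313687392757 0.7602865237685675
[ 0.6832 -0.2901  0.119 ] 0.10070664836367985 4.947341559148305
[ 0.4915 -0.1443  0.065 ] 0.17499330041082223 2.8646226063537075
axis [ 0.6612 -0.1927  0.118 ]
0.09991028258811627 3.6055274752153883
0.10108847674667575 5.713354455937861
0.09933335935314437 1.528160029326546
```

The platter turned by 0.766±0.02 rad by my measurement, which fits a 0.785 step with the tin in line with the pointer. Next I'll bring the tool to a pose above the scoop handle, tilted 22° to match it.

Call:
move_arm(
  motion=[
    {"linear": [-0.03,0.022,0],"dr": [0,0,-0.059],"claw": -1},
    {"linear": [-0.03,0.022,0],"dr": [0,0,-0.059],"claw": -1},
    {"linear": [-0.03,0.022,0],"dr": [0,0,-0.059],"claw": -1},
    {"linear": [-0.03,0.022,0],"dr": [0,0,-0.059],"claw": -1},
    {"linear": [-0.03,0.022,0],"dr": [0,0,-0.059],"claw": -1},
    {"linear": [-0.03,0.022,0],"dr": [0,0,-0.059],"claw": -1},
    {"linear": [-0.03,0.02,0],"dr": [0,0,-0.059],"claw": -1},
    {"linear": [-0.005,0,-0.03],"dr": [0,-0.041,-0.004],"claw": -1},
    {"linear": [0,0,-0.03],"dr": [0,-0.041,-0.004],"claw": -1},
    {"linear": [0,0,-0.03],"dr": [0,-0.041,-0.004],"claw": -1},
  ],
)

```text
time: 6.0
tcp_pos: [0.4299, 0.1805, 0.1924]
tool_rot: [3.081, -0.041, 0.593]
ft_force: [0.7, -0.7, -0.1]
grip_width: 0.0854
gripper_force: 0.0
```

```bash
python3 w.py w3; python3 -c "
from h import *
s=state();print(s['joint_positions'],R.from_rotvec(s['tool_rot']).as_matrix())
P=(s['tcp_pos'],s['tool_rot'])
for X in [(.448,.184,.131),(.569,.181,.018),(.498,.182,.045),(.641,.18,.005),(.459,.183,.103)]: print(proj('wrist',np.array(X),P))"
```

```text
6.0 [0.4299 0.1805 0.1924] [ 3.081  -0.0408  0.593 ] [ 0.7052 -0.6646 -0.0704]
[-0.458   0.079  -0.2739  2.2679  0.5307  0.578  -2.7312] [[ 0.9278 -0.0169  0.3727]
 [-0.0139 -0.9998 -0.0107]
 [ 0.3728  0.0047 -0.9279]]
[314.6653 271.5794]
[318.9171 136.5446]
[318.6548 210.9809]
[318.9596  66.3557]
[316.9555 255.2871]
```

View pics/w3.png

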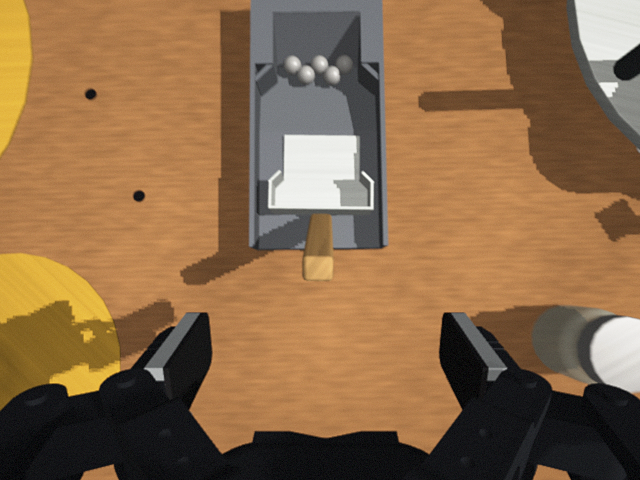

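The wrist view shows the handle tip at (318,268), the lip at (284–359,135), the pan back at (269–374,209), the trough's near corners at (250,248) and (386,247), and the balls at ~(292–345,62–75). Joint 7 is at its limit, so I'll turn half a revolution, which gives the same grasp. First I'll refine the positions.

```bash
python3 - <<'E'
from h import *
P=np.load('pose.npy')
for n,uv,z in [('tip',(318,269),.131),('lipL',(284,135),.018),('lipR',(359,136),.018),('backL',(269,209),.046),('backR',(374,209),.046),
 ('nearL',(250,246),.04),('nearR',(387,246),.04),('rampL',(273,12),.04),('rampR',(361,12),.04),('throatL',(259,66),.04),('throatR',(378,66),.04),('b',(292,64),.013),('b',(307,74),.014),('b',(320,63),.013),('b',(333,74),.014),('b',(345,63),.013)]:
    print(n,onz('wrist',uv,z,P))
E
```

```text
tip [0.4525 0.1833 0.131 ]
lipL [0.5749 0.2125 0.018 ]
lipR [0.5723 0.1463 0.018 ]
backL [0.5037 0.2227 0.046 ]
backR [0.5015 0.1391 0.046 ]
nearL [0.4751 0.2392 0.04  ]
nearR [0.4722 0.129  0.04  ]
rampL [0.6744 0.2179 0.04  ]
rampR [0.6724 0.1431 0.04  ]
throatL [0.6267 0.2303 0.04  ]
throatR [0.624  0.1305 0.04  ]
b [0.6434 0.2046 0.013 ]
b [0.6329 0.1911 0.014 ]
b [0.6437 0.179  0.013 ]
b [0.6323 0.1675 0.014 ]
b [0.6431 0.1562 0.013 ]
```

Call:
move_arm(
  motion=[
    {"linear": [0,0,0],"dr": [-0.0219,0.0006,0.0546],"claw": -1},
    {"linear": [0,0,0],"dr": [-0.0219,0.0006,0.0546],"claw": -1},
    {"linear": [0,0,0],"dr": [-0.0219,0.0006,0.0546],"claw": -1},
    {"linear": [0,0,0],"dr": [-0.0219,0.0006,0.0546],"claw": -1},
    {"linear": [0,0,0],"dr": [-0.0219,0.0006,0.0546],"claw": -1},
    {"linear": [0,0,0],"dr": [-0.0219,0.0006,0.0546],"claw": -1},
    {"linear": [0,0,0],"dr": [-0.0219,0.0006,0.0546],"claw": -1},
    {"linear": [0,0,0],"dr": [-0.0219,0.0006,0.0546],"claw": -1},
    {"linear": [0,0,0],"dr": [-0.0219,0.0006,0.0546],"claw": -1},
  ],
)

```text
time: 7.18
tcp_pos: [0.4303, 0.1804, 0.1926]
tool_rot: [1.929, 2.071, 0.355]
ft_force: [0.5, -0.1, 0.2]
grip_width: 0.0853
gripper_force: 0.0
```

Call:
move_arm(
  motion=[
    {"linear": [0,0,0],"dr": [-0.0219,0.0006,0.0546],"claw": -1},
    {"linear": [0,0,0],"dr": [-0.0219,0.0006,0.0546],"claw": -1},
    {"linear": [0,0,0],"dr": [-0.0219,0.0006,0.0546],"claw": -1},
    {"linear": [0,0,0],"dr": [-0.0219,0.0006,0.0546],"claw": -1},
    {"linear": [0,0,0],"dr": [-0.0219,0.0006,0.0546],"claw": -1},
    {"linear": [0,0,0],"dr": [-0.0219,0.0006,0.0546],"claw": -1},
    {"linear": [0,0,0],"dr": [-0.0219,0.0006,0.0546],"claw": -1},
    {"linear": [0,0,0],"dr": [-0.0219,0.0006,0.0546],"claw": -1},
  ],
)

```text
time: 8.18
tcp_pos: [0.4304, 0.1804, 0.1926]
tool_rot: [0.028, 2.755, -0.01]
ft_force: [-0.4, -0.3, 0.4]
grip_width: 0.0854
gripper_force: 0.0
```

```bash
python3 -c "
from h import *
s=state();print(s['time'],s['tcp_pos'],s['joint_positions'],R.from_rotvec(s['tool_rot']).as_matrix())"
```

```text
8.175 [0.4304 0.1804 0.1926] [-0.2095  0.1022 -0.5344  2.244   0.5798  0.6016  0.3676] [[-0.9262  0.0207  0.3765]
 [ 0.0179  0.9998 -0.0108]
 [-0.3766 -0.0033 -0.9264]]
```

Refined positions:
- **Scoop:** origin ≈(0.538, 0.180), yaw ≈-0.03. Lip width 66 mm and pan width 84 mm match the given sizes.
- **Trough:** origin ≈(0.6435, 0.181), yaw ≈-0.022.

Now grip the handle.

Call:
move_arm(
  motion=[
    {"linear": [0.02,0.001,-0.0535],"dr": [0,0,0],"claw": -1},
    {"linear": [0.02,0.001,-0.0535],"dr": [0,0,0],"claw": -1},
    {"linear": [0.02,0.001,-0.0535],"dr": [0,0,0],"claw": -1},
    {"linear": [0.02,0.001,-0.0535],"dr": [0,0,0],"claw": -1},
    {"linear": [0,0,0],"dr": [0,0,0],"claw": 0.4},
    {"linear": [0,0,0],"dr": [0,0,0],"claw": 1},
    {"linear": [0,0,0],"dr": [0,0,0],"claw": 1},
    {"linear": [0,0,0],"dr": [0,0,0],"claw": 1},
    {"linear": [0,0,0],"dr": [0,0,0],"claw": 1},
    {"linear": [0,0,0],"dr": [0,0,0],"claw": 1},
  ],
  force=80,
)

```text
time: 9.43
tcp_pos: [0.4702, 0.1828, 0.0864]
tool_rot: [0.034, 2.753, -0.008]
ft_force: [-3.3, -1.0, 8.9]
grip_width: 0.0175
gripper_force: 77.7
```

```bash
python3 - <<'E'
from h import *
s=state();Rm=R.from_rotvec(s['tool_rot']).as_matrix();print(s['time'],s['tcp_pos'],s['joint_positions'],s['moment'])
np.save('grip0.npy',np.r_[s['tcp_pos'],s['tool_rot']])
# TCP path: scoop origin/pitch relative to start; lip-down pitch about +y
O0=np.array([.538,.180,.016]);T0=np.array(s['tcp_pos']);rel=R.from_euler('z',.03).apply(T0-O0)
def tcp(tip_x,tip_z,pitch,y=.1800):  # tip bottom in tray frame x; heading -.026
    tip=np.array([.035,0,0]);Rp=R.from_euler('y',pitch)
    v=Rp.apply(rel-tip);c,si=np.cos(-.026),np.sin(-.026)
    base=np.array([.6435+tip_x,.1808-.026*tip_x,tip_z])
    return base+np.array([c*v[0]-si*v[1],si*v[0]+c*v[1],v[2]])
print('start',tcp(-.07,.016,0))
for a in [(-.07,.017,0),(-.06,.0162,.168),(-.05,.0145,.168),(-.015,.0085,.168),(-.004,.0067,.168),(0,.006,.168),(.004,.010,.16),(.010,.018,0),(.010,.019,-.2),(.006,.03,-.35),(0,.06,-.4)]:print(a,tcp(*a),tcp(*a)-T0)
E
```

```text
9.425 [0.4702 0.1828 0.0864] [-0.354   0.3433 -0.3614  2.3079  1.0912  0.4165 -0.1278] [-0.2319  0.3434 -0.1298]
start [0.4707 0.1861 0.0864]
(-0.07, 0.017, 0) [0.4707 0.1861 0.0874] [0.0005 0.0033 0.001 ]
(-0.06, 0.0162, 0.168) [0.4939 0.1855 0.1028] [0.0237 0.0027 0.0164]
(-0.05, 0.0145, 0.168) [0.5039 0.1852 0.1011] [0.0337 0.0024 0.0147]
(-0.015, 0.0085, 0.168) [0.5389 0.1843 0.0951] [0.0687 0.0015 0.0087]
(-0.004, 0.0067, 0.168) [0.5499 0.184  0.0933] [0.0797 0.0012 0.0069]
(0, 0.006, 0.168) [0.5539 0.1839 0.0926] [0.0837 0.0011 0.0062]
(0.004, 0.01, 0.16) [0.5572 0.1838 0.0959] [0.087  0.001  0.0095]
(0.01, 0.018, 0) [0.5507 0.184  0.0884] [0.0805 0.0012 0.002 ]
(0.01, 0.019, -0.2) [0.5388 0.1843 0.0675] [ 0.0686  0.0015 -0.0188]
(0.006, 0.03, -0.35) [0.5288 0.1846 0.0608] [ 0.0586  0.0017 -0.0255]
(0, 0.06, -0.4) [0.5214 0.1848 0.0848] [ 0.0512  0.0019 -0.0016]
```

Call:
move_arm(
  motion=[
    {"linear": [0.001,0.006,0.006],"dr": [0,0,0],"claw": 1},
    {"linear": [0.023,0,0.013],"dr": [0,0.027,0.001],"claw": 1},
    {"linear": [0.023,-0.001,0.01],"dr": [0,0.0265,0],"claw": 1},
    {"linear": [0.02,0,-0.0034],"dr": [0,0,0],"claw": 1},
    {"linear": [0.035,-0.001,-0.006],"dr": [0,0,0],"claw": 1},
    {"linear": [0.035,-0.001,-0.006],"dr": [0,0,0],"claw": 1},
    {"linear": [0,0,0],"dr": [0,0,0],"claw": 1},
  ],
)

```text
time: 10.3
tcp_pos: [0.5395, 0.1847, 0.0919]
tool_rot: [0.033, 2.897, -0.013]
ft_force: [2.3, 1.3, 4.8]
grip_width: 0.0168
gripper_force: 78.6
```

```bash
python3 - <<'E'
from h import *
s=state();T0=np.load('grip0.npy');P=np.r_[s['tcp_pos'],s['tool_rot']]
print(s['time'],P[:3]-T0[:3],R.from_rotvec(P[3:]).as_euler('ZYX'),R.from_rotvec(T0[3:]).as_euler('ZYX'),s['ft_force'],s['joint_positions'])
b=grab_frame('scene')[230:400,290:460];t=grab_frame('wrist')
cv2.imwrite('pics/s4.png',np.hstack([cv2.resize(b,(480,480),interpolation=cv2.INTER_CUBIC),cv2.resize(t,(320,240))[[*range(240)]+[0]*240]]))
E
```

```text
10.3 [0.0693 0.0019 0.0056] [ 3.1197  0.2445 -3.1354] [ 3.117   0.3887 -3.1409] [2.2556 1.2886 4.7653] [-0.1286  0.4601 -0.4925  2.0358  0.6644  0.5882  0.4525]
```

View pics/s4.png

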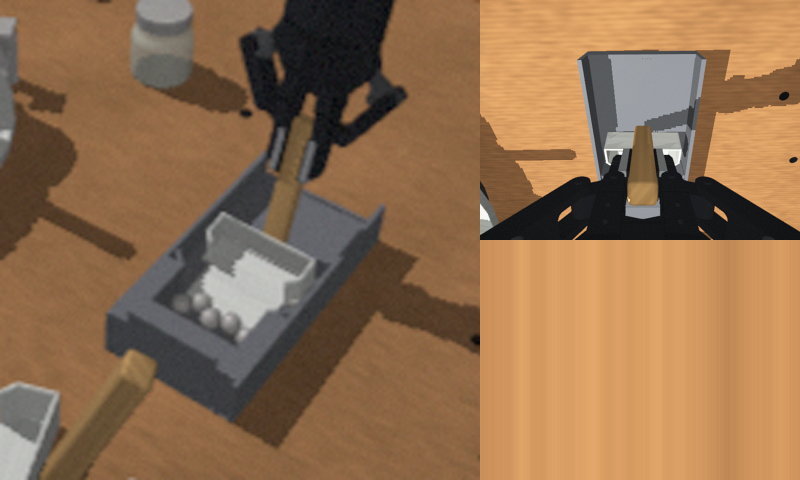

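The scene crop shows the lip inside the narrow channel with its front edge just touching the five balls, at (180–240,300–325). Keep advancing under them.

Call:
move_arm(
  motion=[
    {"linear": [0.01,0,-0.002],"dr": [0,0.004,0],"claw": 1},
    {"linear": [0.01,0,-0.002],"dr": [0,0.003,0],"claw": 1},
    {"linear": [0.01,0,-0.002],"dr": [0,0,0],"claw": 1},
    {"linear": [0.008,0,0.004],"dr": [0,0,0],"claw": 1},
    {"linear": [0,0,0],"dr": [0,0,0],"claw": 1},
  ],
)

```text
time: 11.02
tcp_pos: [0.5539, 0.1855, 0.0911]
tool_rot: [0.029, 2.923, -0.016]
ft_force: [-19.1, -0.1, 28.8]
grip_width: 0.0173
gripper_force: 82.5
```

```bash
python3 - <<'E'
from h import *
s=state();T0=np.load('grip0.npy');P=np.r_[s['tcp_pos'],s['tool_rot']]
print(s['time'],P[:3]-T0[:3],R.from_rotvec(P[3:]).as_euler('ZYX'),s['ft_force'],s['joint_positions'])
b=grab_frame('scene')[270:370,310:410]
cv2.imwrite('pics/s5.png',cv2.resize(b,(560,560),interpolation=cv2.INTER_CUBIC))
E
```

```text
11.025 [0.0837 0.0027 0.0047] [ 3.1229  0.2182 -3.1329] [-19.1012  -0.052   28.7931] [-0.1016  0.4917 -0.5119  1.9806  0.6298  0.6328  0.5136]
```

View pics/s5.png

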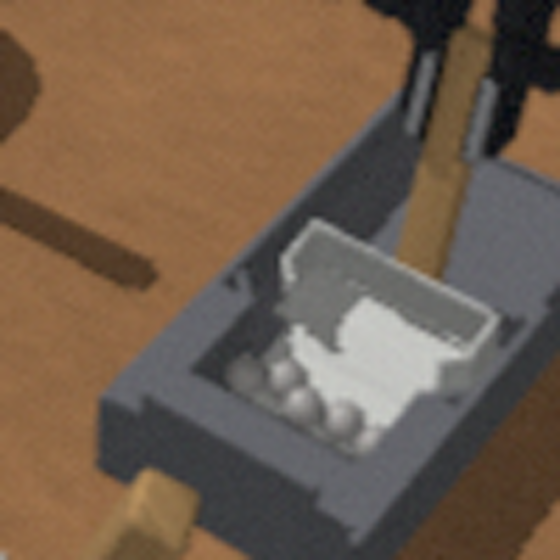

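The lip now reaches the ramp with the balls gathered at its front edge: crop (243,375), (285,375), (302,403), (343,418), (368,435). The push force is ~19 N. Now slide up the ramp while pitching back, so the balls roll into the pan.

Call:
move_arm(
  motion=[
    {"linear": [-0.0076,0,0.001],"dr": [0,-0.0223,0],"claw": 1},
    {"linear": [-0.0016,0,-0.0014],"dr": [0,-0.0191,0],"claw": 1},
    {"linear": [-0.0028,0,-0.0042],"dr": [0,-0.0191,0],"claw": 1},
    {"linear": [-0.0032,0,-0.0068],"dr": [0,-0.0223,0],"claw": 1},
    {"linear": [-0.0044,0,-0.0094],"dr": [0,-0.0223,0],"claw": 1},
    {"linear": [0,0,0],"dr": [0,0,0],"claw": 1},
    {"linear": [0,0,0],"dr": [0,0,0],"claw": 1},
  ],
)

```text
time: 11.95
tcp_pos: [0.5481, 0.1813, 0.0808]
tool_rot: [0.033, 2.624, -0.02]
ft_force: [-0.2, 0.2, -2.4]
grip_width: 0.0172
gripper_force: 78.1
```

```bash
python3 - <<'E'
from h import *
s=state();T0=np.load('grip0.npy');P=np.r_[s['tcp_pos'],s['tool_rot']]
print(s['time'],P[:3]-T0[:3],R.from_rotvec(P[3:]).as_euler('ZYX'),s['ft_force'],s['joint_positions'])
b=grab_frame('scene')[270:370,310:410]
cv2.imwrite('pics/s6.png',cv2.resize(b,(560,560),interpolation=cv2.INTER_CUBIC))
E
```

```text
11.95 [ 0.0779 -0.0015 -0.0056] [ 3.1186  0.5172 -3.1321] [-0.1637  0.2101 -2.4432] [-0.5317  0.4133 -0.0907  2.273   1.4904  0.3411 -0.4727]
```

View pics/s6.png

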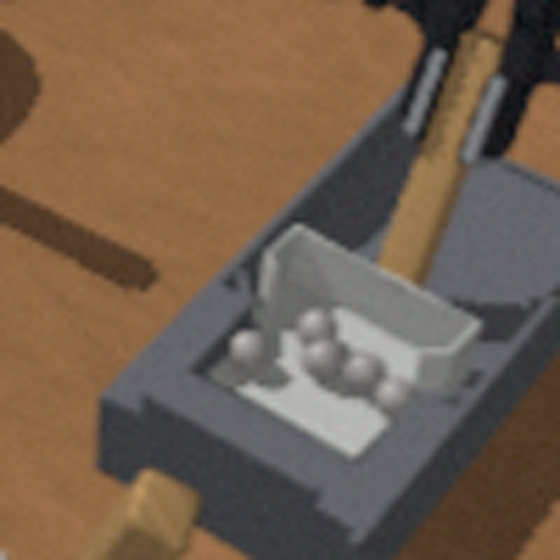

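Four balls are in the pan mouth, at (316,325), (325,357), (362,372) and (392,392). The fifth, at (248,348), is at the lip's left edge. Pitch up more, lift a little, then look again.

Call:
move_arm(
  motion=[
    {"linear": [0,0,0],"dr": [0,0,0],"claw": 1},
    {"linear": [-0.0062,0,0.0054],"dr": [0,-0.0191,0],"claw": 1},
    {"linear": [-0.0086,0,0.0164],"dr": [0,-0.0159,0],"claw": 1},
    {"linear": [0,0,0],"dr": [0,0,0],"claw": 1},
    {"linear": [0,0,0.02],"dr": [0,0,0],"claw": 1},
    {"linear": [0,0,0.03],"dr": [0,0,0],"claw": 1},
    {"linear": [0,0,0],"dr": [0,0,0],"claw": 1},
  ],
)

```text
time: 12.88
tcp_pos: [0.5424, 0.1808, 0.118]
tool_rot: [0.038, 2.511, -0.017]
ft_force: [0.6, -0.3, -1.4]
grip_width: 0.0169
gripper_force: 78.8
```

```bash
python3 - <<'E'
from h import *
s=state();T0=np.load('grip0.npy');P=np.r_[s['tcp_pos'],s['tool_rot']]
print(s['time'],P[:3]-T0[:3],R.from_rotvec(P[3:]).as_euler('ZYX'),s['ft_force'],s['joint_positions'])
b=grab_frame('scene')[250:370,310:430]
cv2.imwrite('pics/s7.png',cv2.resize(b,(560,560),interpolation=cv2.INTER_CUBIC))
E
```

```text
12.875 [ 0.0722 -0.002   0.0316] [ 3.1126  0.6301 -3.1376] [ 0.597  -0.347  -1.3615] [-0.5932  0.3426 -0.0862  2.3421  1.6893  0.4228 -0.7162]
```

View pics/s7.png

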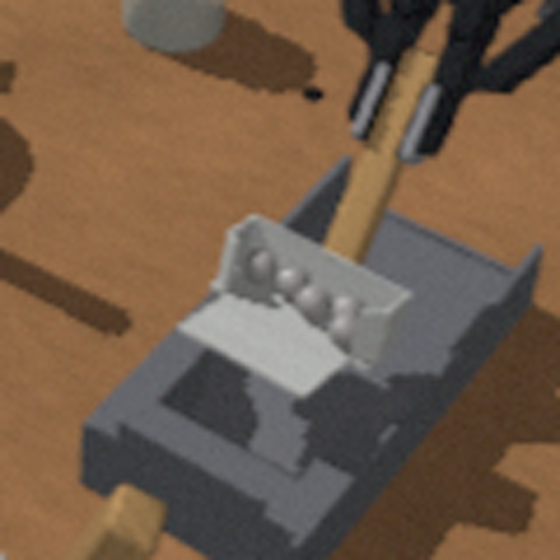

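All the visible balls are now in the pan at (262–345,265–330) and the foot of the ramp looks empty. I have used up my picture views, so from here I'll check by numbers only. Lift over the post height and carry across.

Call:
move_arm(
  motion=[
    {"linear": [0,0,0.03],"dr": [0,0,0],"claw": 1},
    {"linear": [0,0,0.06],"dr": [0,0,0],"claw": 1},
    {"linear": [0,0,0.07],"dr": [0,0,0],"claw": 1},
    {"linear": [0,0,0.07],"dr": [0,0,0],"claw": 1},
    {"linear": [0,0,0.05],"dr": [0,0,0],"claw": 1},
    {"linear": [0,0,0.02],"dr": [0,0,0],"claw": 1},
    {"linear": [0,0,0],"dr": [0,0,0],"claw": 1},
  ],
)

```text
time: 13.8
tcp_pos: [0.5416, 0.1805, 0.267]
tool_rot: [0.037, 2.512, -0.018]
ft_force: [0.1, -0.1, -2.2]
grip_width: 0.0172
gripper_force: 78.7
```

```bash
cat > q.py <<'E'
from h import *
s=state();P=R.from_rotvec(s['tool_rot'])
e=P.as_euler('ZYX');print(s['time'],s['tcp_pos'],'yaw',e[0]-np.pi,'pitch',.3887-e[1],'roll',e[2],s['ft_force'],s['joint_positions'])
E
python3 q.py; python3 - <<'E'
from h import *
t=grab_frame('top');a=np.array([proj('top',np.array(q)) for q in [(.615,.22,.01),(.665,.142,.01)]]).round().astype(int)
print(a);g=cv2.cvtColor(t,cv2.COLOR_BGR2GRAY);print(g[a[1,1]:a[0,1]+1:1,a[0,0]:a[1,0]+1:2])
E
```

```text
13.8 [0.5416 0.1805 0.267 ] yaw -0.027697597028211618 pitch -0.2405739777301275 roll -3.1360668342954803 [ 0.0778 -0.0952 -2.1823] [-0.5742  0.0738 -0.0964  2.167   0.8315  0.5532  0.2264]
[[252 225]
 [278 210]]
[[194 196 195 194 191 194 192 195 196 170 100  82 102 122]
 [192 194 194 192 196 197 195 194 196 169  94  75 110 125]
 [193 191 192 193 193 192 194 195 193 169  82  77 109 128]
 [191 190 189 191 192 189 192 193 193 162  84  77 108 126]
 [192 191 192 192 189 193 191 188 194 157  77  79 113 122]
 [192 190 191 191 188 190 191 192 194 157  83  73 109 125]
 [194 192 192 193 193 195 193 192 193 159 110  86 109 126]
 [192 194 194 191 191 193 185 180 184 163 149 105 111 126]
 [194 191 182 193 194 184 167 154 159 166 162 119 112 125]
 [182 178 167 179 194 173 144 139 143 163 166 118 111 125]
 [163 145 160 172 189 163 142 139 136 159 162 110 111 123]
 [148 130 163 168 178 153 135 137 132 144 162 106 104 112]
 [157 133 165 158 152 155 141 137 124 135 163 107  96 106]
 [167 127 155 140 140 172 143 135 130 122 154 108  86 103]
 [164 131 137 126 140 175 146 141 134 119 156 108  80  95]
 [152 140 133 125 132 164 135 137 137 121 152 107  87  86]]
```

The wrist force of -2.2 N fits the scoop plus about five balls. Carry it across.

Call:
move_arm(
  motion=[
    {"linear": [-0.008,-0.03,0],"dr": [0,0,0],"claw": 1},
    {"linear": [-0.014,-0.06,0],"dr": [0,0,0],"claw": 1},
    {"linear": [-0.018,-0.084,0],"dr": [0,0,0],"claw": 1},
    {"linear": [-0.018,-0.084,0],"dr": [0,0,0],"claw": 1},
    {"linear": [-0.018,-0.084,0],"dr": [0,0,0],"claw": 1},
    {"linear": [-0.018,-0.084,0],"dr": [0,0,0],"claw": 1},
    {"linear": [-0.018,-0.084,0],"dr": [0,0,0],"claw": 1},
    {"linear": [-0.018,-0.084,0],"dr": [0,0,0],"claw": 1},
    {"linear": [-0.012,-0.055,0],"dr": [0,0,0],"claw": 1},
    {"linear": [-0.004,-0.03,0],"dr": [0,0,0],"claw": 1},
  ],
)

```text
time: 15.1
tcp_pos: [0.4662, -0.1606, 0.2655]
tool_rot: [0.039, 2.514, -0.018]
ft_force: [1.2, -0.1, -1.5]
grip_width: 0.017
gripper_force: 78.7
```

Call:
move_arm(
  motion=[
    {"linear": [0,0,0],"dr": [0,0,0],"claw": 1},
    {"linear": [0,0,-0.03],"dr": [0,0,0],"claw": 1},
    {"linear": [0,0,-0.05],"dr": [0,0,0],"claw": 1},
    {"linear": [0,0,-0.05],"dr": [0,0,0],"claw": 1},
    {"linear": [0,0,-0.03],"dr": [0,0,0],"claw": 1},
    {"linear": [0,0,0],"dr": [0,0,0],"claw": 1},
  ],
)

```text
time: 15.85
tcp_pos: [0.4639, -0.1564, 0.199]
tool_rot: [0.033, 2.518, -0.019]
ft_force: [0.7, 0.4, -2.3]
grip_width: 0.0169
gripper_force: 78.7
```

```bash
python3 q.py; python3 - <<'E'
from h import *
s=state();T=np.array(s['tcp_pos']);t=.3887-R.from_rotvec(s['tool_rot']).as_euler('ZYX')[1]
print('tip',T[0]+.103*np.cos(t)-.0704*np.sin(t),T[2]-.103*np.sin(t)-.0704*np.cos(t))
for th,fx,tz in [(-.24,None,.142),(0,.547,.128),(.10,.547,.118),(.14,.547,.116),(.32,.548,.111),(.5,.55,.106),(.68,.552,.101),(.86,.555,.097),(1.05,.558,.093)]:
    tx=.585 if fx is None else fx+.04*np.cos(th)
    print(th,tx,tz,'TCP',tx-.103*np.cos(th)+.0704*np.sin(th),tz+.103*np.sin(th)+.0704*np.cos(th))
# tin check from scene camera: rim ellipse centre expected pixels
print(proj('scene',np.array([.567,-.162,.116])),proj('top',np.array([.567,-.162,.116])))
E
```

```text
15.85 [ 0.4639 -0.1564  0.199 ] yaw -0.023461828743174706 pitch -0.23500414458790525 roll -3.134247929807568 [ 0.7381  0.3945 -2.3409] [-1.0335 -0.2328  1.3043  2.4898  0.4512  0.1198  1.4467]
tip 0.5805017803921423 0.15447716682074858
-0.24 0.585 0.142 TCP 0.46821792368977067 0.18589882290758802
0 0.5870000000000001 0.128 TCP 0.4840000000000001 0.19840000000000002
0.1 0.5868001666111211 0.118 TCP 0.49134301011942116 0.19833113515019632
0.14 0.5866086398485055 0.116 TCP 0.4944402275095582 0.20008414694172605
0.32 0.5859694167232977 0.111 TCP 0.510343654528181 0.21022652917646398
0.5 0.5851033024756149 0.106 TCP 0.5284638565186425 0.21716264283331516
0.68 0.5831029087500371 0.101 TCP 0.5472799476095918 0.22050680087396757
0.86 0.5810974987265621 0.097 TCP 0.5672485559334923 0.22098938173696278
1.05 0.5779028419156691 0.093 TCP 0.58771961906464 0.21737359400776132
[263.6525 232.2114] [379.4445 239.5909]
```

Joint 6 is at its lower limit because of the pitch-up. Tipping forward relieves it, so I'll ease forward and keep the pitch slightly up.

Call:
move_arm(
  motion=[
    {"linear": [0.01,0,0.002],"dr": [0,0.02,0],"claw": 1},
    {"linear": [0.015,-0.003,0],"dr": [0,0.02,0],"claw": 1},
    {"linear": [0,0,0],"dr": [0,0,0],"claw": 1},
    {"linear": [0,0,0],"dr": [0,0,0],"claw": 1},
  ],
)

```text
time: 16.35
tcp_pos: [0.4671, -0.1492, 0.2018]
tool_rot: [0.02, 2.631, 0.003]
ft_force: [-1.0, -0.2, -1.4]
grip_width: 0.0173
gripper_force: 79.2
```

```bash
python3 q.py
```

```text
16.35 [ 0.4671 -0.1492  0.2018] yaw -0.017096556991552436 pitch -0.12215391749801002 roll 3.1348290390572005 [-0.9555 -0.1758 -1.3675] [-1.1989 -0.3648  1.3153  2.3927  0.706   0.4074  1.1533]
```

Call:
move_arm(
  motion=[
    {"linear": [0.015,-0.01,0],"dr": [0,0.01,-0.001],"claw": 1},
    {"linear": [0.015,-0.01,0],"dr": [0,0.01,-0.001],"claw": 1},
    {"linear": [0,0,0],"dr": [0,0,0],"claw": 1},
    {"linear": [0,0,0],"dr": [0,0,0],"claw": 1},
  ],
)

```text
time: 16.85
tcp_pos: [0.4727, -0.1561, 0.2106]
tool_rot: [0.032, 2.691, -0.01]
ft_force: [0.1, -0.8, -2.0]
grip_width: 0.017
gripper_force: 79.2
```

```bash
python3 q.py
```

```text
16.85 [ 0.4727 -0.1561  0.2106] yaw -0.02363367595949528 pitch -0.06184061657293466 roll -3.1398175366058427 [ 0.0912 -0.8037 -1.9524] [-1.2809 -0.4354  1.3169  2.3205  0.749   0.5816  1.092 ]
```

Call:
move_arm(
  motion=[
    {"linear": [0.03,0,0.03],"dr": [0,0,0],"claw": 1},
    {"linear": [0.04,0,0.03],"dr": [0,0,0],"claw": 1},
    {"linear": [0.03,0,0.02],"dr": [0,0,0],"claw": 1},
    {"linear": [0,0,0],"dr": [0,0,0],"claw": 1},
  ],
)

```text
time: 17.35
tcp_pos: [0.5175, -0.1531, 0.2573]
tool_rot: [0.032, 2.685, -0.013]
ft_force: [0.5, 0.3, -1.5]
grip_width: 0.0173
gripper_force: 79.2
```

```bash
python3 q.py
```

```text
17.35 [ 0.5175 -0.1531  0.2573] yaw -0.02316637579342018 pitch -0.06752380068921277 roll -3.137281966485083 [ 0.5345  0.2809 -1.4675] [-1.3528 -0.4368  1.3167  2.1812  0.6826  0.6977  1.1358]
```

Call:
move_arm(
  motion=[
    {"linear": [0,0,0],"dr": [0,0,-0.03],"claw": 1},
    {"linear": [0,0,0],"dr": [0,0,-0.05],"claw": 1},
    {"linear": [0,0,0],"dr": [0,0,-0.05],"claw": 1},
    {"linear": [0,0,0],"dr": [0,0,-0.03],"claw": 1},
    {"linear": [0,0,0],"dr": [0,0,0],"claw": 1},
  ],
)

```text
time: 17.98
tcp_pos: [0.5161, -0.152, 0.2556]
tool_rot: [0.683, 2.613, -0.162]
ft_force: [-0.0, -0.0, -1.8]
grip_width: 0.0168
gripper_force: 79.2
```

```bash
python3 q.py
```

```text
17.975 [ 0.5161 -0.152   0.2556] yaw -0.5101978794872832 pitch -0.06302819020349443 roll -3.1378196345957607 [-0.0385 -0.0195 -1.7572] [-1.5503 -0.4321  1.3161  2.1856  0.9466  0.918   0.3271]
```

The wrist is cramped with that heading: joints 2 and 3 are at their limits. I'll bring the scoop round to a +45° heading, approaching the tin from the right-hand side where there is more reach. It stays level and above the post.

Call:
move_arm(
  motion=[
    {"linear": [0,-0.02,0.01],"dr": [0,0,0.03],"claw": 1},
    {"linear": [0,-0.02,0.01],"dr": [0,0,0.05],"claw": 1},
    {"linear": [0,-0.02,0],"dr": [0,0,0.05],"claw": 1},
    {"linear": [0,-0.02,0],"dr": [0,0,0.05],"claw": 1},
    {"linear": [0,-0.02,0],"dr": [0,0,0.05],"claw": 1},
    {"linear": [0,0,0],"dr": [0,0,0.02],"claw": 1},
    {"linear": [0,0,0],"dr": [0,0,0],"claw": 1},
  ],
)

```text
time: 18.85
tcp_pos: [0.4974, -0.1891, 0.2788]
tool_rot: [-0.26, 2.674, 0.04]
ft_force: [-0.1, 0.8, -1.2]
grip_width: 0.0168
gripper_force: 79.2
```

```bash
python3 q.py
```

```text
18.85 [ 0.4974 -0.1891  0.2788] yaw -6.08532920222822 pitch -0.06712645395580058 roll -3.125584833421989 [-0.1465  0.815  -1.2035] [-1.1894 -0.4367  1.3177  2.119   0.407   0.7248  1.7127]
```

I'll fit a simple kinematic model to the joint and pose readings logged so far, to find a comfortable route.

```bash
cat > kin.py <<'E'
from h import *
from scipy.optimize import least_squares
import itertools
D=[([1.099,.434,.025,1.573,-.012,1.134,-.075],[.2251,-.5825,.2305],[-3.0869,-.5756,.0006]),
([.0539,.3456,-.4591,1.7301,.1693,1.1043,-.713],[.536,.1068,.2363],[2.4854,1.9207,.0009]),
([-.458,.079,-.2739,2.2679,.5307,.578,-2.7312],[.4299,.1805,.1924],[3.081,-.0408,.593]),
([-.2095,.1022,-.5344,2.244,.5798,.6016,.3676],[.4304,.1804,.1926],[.028,2.755,-.01]),
([-.354,.3433,-.3614,2.3079,1.0912,.4165,-.1278],[.4702,.1828,.0864],[.034,2.753,-.008]),
([-.1286,.4601,-.4925,2.0358,.6644,.5882,.4525],[.5395,.1847,.0919],[.033,2.897,-.013]),
([-.5317,.4133,-.0907,2.273,1.4904,.3411,-.4727],[.5481,.1813,.0808],[.033,2.624,-.02]),
([-.5742,.0738,-.0964,2.167,.8315,.5532,.2264],[.5416,.1805,.267],[.037,2.512,-.018]),
([-1.0335,-.2328,1.3043,2.4898,.4512,.1198,1.4467],[.4639,-.1564,.199],[.033,2.518,-.019]),
([-1.2809,-.4354,1.3169,2.3205,.749,.5816,1.092],[.4727,-.1561,.2106],[.032,2.691,-.01]),
([-1.5503,-.4321,1.3161,2.1856,.9466,.918,.3271],[.5161,-.152,.2556],[.683,2.613,-.162]),
([-1.1894,-.4367,1.3177,2.119,.407,.7248,1.7127],[.4974,-.1891,.2788],[-.26,2.674,.04])]
def fk(p,q,S):
    # p: d1,d3,d5,d7,a3,a4,a5,a6, base yaw, tool yaw, q offsets 2..6
    A=[S[0]*q[0]+p[8],q[1]+p[10],S[1]*q[2]+p[11],q[3]+p[12],S[2]*q[4]+p[13],q[5]+p[14],S[3]*q[6]+p[9]]
    t=[(0,0,p[0]),(p[4],0,p[1]),(0,0,0),(p[5],0,p[2]),(0,0,0),(p[6],0,p[3]),(0,0,0)]
    Rm=np.eye(3);x=np.zeros(3)
    for i in range(7):
        if i%2==0: Rm=Rm@R.from_euler('z',A[i]).as_matrix()
        else: Rm=Rm@R.from_euler('y',A[i]).as_matrix()
        if i==0:x=x+Rm@np.array([0,0,p[0]])
        if i==2:x=x+Rm@np.array([p[4],0,p[1]])   # upper arm, after q2,q3
        if i==3:x=x+Rm@np.array([p[7],0,0])
        if i==4:x=x+Rm@np.array([p[5],0,p[2]])
        if i==6:x=x+Rm@np.array([0,0,p[3]])
        if i==5:x=x+Rm@np.array([p[6],0,0])
    return x,Rm
def res(p,S):
    o=[]
    for q,x,r in D:
        X,Rm=fk(p,q,S);o+=list(X-x)+list(.3*(R.from_matrix(Rm).inv()*R.from_rotvec(r)).as_rotvec())
    return np.array(o)
if __name__=='__main__':
    best=None
    for S in itertools.product([1,-1],repeat=4):
      for ty in (0,1.57,-1.57,3.14):
        p0=np.array([.3,.4,.4,.2,0,0,0,0,0,ty]+[0]*5,float)
        f=least_squares(res,p0,args=(S,),loss='soft_l1',f_scale=.02)
        if best is None or f.cost<best[0]: best=(f.cost,S,f.x)
    print(best);print(np.abs(res(best[2],best[1])).max());np.savez('kin.npz',p=best[2],S=best[1])
E
time python3 kin.py
```

```text
(np.float64(0.0013024089757813179), (-1, 1, -1, -1), array([ 0.3508, -0.4849,  0.4383,  0.3743, -0.0015,  0.0428, -0.0147,
       -0.0497, -0.088 ,  1.5128,  3.1248, -0.0055, -3.1008, -0.0113,
       -0.039 ]))
0.01935062962353551
real	2m56.003s
user	2m55.973s
sys	0m0.216s
```

```bash
cat > plan.py <<'E'
from kin import *
z=np.load('kin.npz');p,S=z['p'],z['S']
lo=np.array([-2.62,-.44,-1.27,.08,-1.32,.12,-2.74])+.03;hi=np.array([2.62,2.09,1.32,2.57,4.46,2,2.74])-.03
def target(h,th,back,tz,c=(.567,-.162)):
    # lip base (pan front) 'back' behind tin centre along heading
    tipx=-back+.04*np.cos(th)
    u=np.array([np.cos(h),np.sin(h)])
    a=tipx-.103*np.cos(th)+.0704*np.sin(th);zz=tz+.103*np.sin(th)+.0704*np.cos(th)
    X=np.r_[np.array(c)+a*u,zz]
    Rm=R.from_euler('ZYX',[h+np.pi,.3887-th,np.pi]).as_matrix()
    return X,Rm
def ik(q0,X,Rm,w=.02):
    def f(q):
        x,r=fk(p,q,S);return np.r_[(x-X)*10,3*R.from_matrix(Rm.T@r).as_rotvec(),w*(q-q0)]
    s=least_squares(f,np.clip(q0,lo+1e-3,hi-1e-3),bounds=(lo,hi),max_nfev=60);x,r=fk(p,s.x,S)
    return s.x,np.linalg.norm(x-X)*1000,np.linalg.norm(R.from_matrix(Rm.T@r).as_rotvec())
W=[(-.1,.02,.135),(.1,.02,.118),(.5,.017,.106),(1.05,.009,.093)]
if __name__=='__main__':
    q=np.array([-1.1894,-.4367,1.3177,2.119,.407,.7248,1.7127])
    for h in np.radians([-60,-30,0,30,45,60,75,90]):
        c=q.copy();print(round(np.degrees(h)))
        for w in W:
            X,Rm=target(h,*w);c,e,a=ik(c,X,Rm);print('   ',w[0],X,round(e,1),round(a,3),c)
E
time python3 plan.py
```

```text
-60
    -0.1 [ 0.5221 -0.0843  0.1948] 0.0 0.0 [-1.2604  0.5341  1.29    2.0854 -0.1491  0.6323  0.5746]
    0.1 [ 0.5292 -0.0965  0.1983] 0.0 0.0 [-0.9836  0.4503  1.1463  1.9695 -0.2601  0.8013  0.8002]
    0.5 [ 0.5477 -0.1286  0.2172] 0.0 0.0 [-0.446   0.5593  0.9415  1.6447 -0.5218  1.301   1.1841]
    1.05 [ 0.5774 -0.1799  0.2174] 0.0 0.0 [ 0.1237  0.933   0.6767  1.0651 -0.6935  1.97    1.2898]
-30
    -0.1 [ 0.4893 -0.1171  0.1948] 0.1 0.0 [-1.2311  0.1547  1.29    2.3113  0.1836  0.3439  0.9248]
    0.1 [ 0.5015 -0.1242  0.1983] 0.0 0.0 [-0.8172  0.2329  1.0232  2.1089 -0.2003  0.643   1.3823]
    0.5 [ 0.5336 -0.1427  0.2172] 0.0 0.0 [-0.3897  0.5287  0.8396  1.6384 -0.4086  1.2852  1.6297]
    1.05 [ 0.5849 -0.1724  0.2174] 2.7 0.014 [ 0.3333  0.963  -0.1547  0.8622 -0.0295  1.97    1.2717]
0
    -0.1 [ 0.4773 -0.162   0.1948] 22.4 0.045 [-1.2258 -0.41    1.29    2.3757  0.8424  0.4892  1.0241]
    0.1 [ 0.4913 -0.162   0.1983] 44.8 0.104 [-1.3259 -0.41    1.29    2.2531  0.7011  0.7332  1.1085]
    0.5 [ 0.5285 -0.162   0.2172] 100.6 0.316 [-1.4622 -0.41    1.29    2.078
[... 1538 characters left out ...]
1.29    2.123   0.453   0.8415  2.71  ]
    0.5 [ 0.557  -0.1992  0.2172] 0.1 0.001 [ 0.7169  0.5    -0.755   1.6514  0.4696  1.1909  2.71  ]
    1.05 [ 0.5724 -0.142   0.2174] 0.0 0.0 [ 0.1662  0.631  -0.6095  1.6056  0.8571  1.5468  2.1802]
90
    -0.1 [ 0.567  -0.2517  0.1948] 150.1 0.616 [-1.268  -0.41    1.29    2.1367  0.52    0.8211  2.71  ]
    0.1 [ 0.567  -0.2377  0.1983] 136.7 0.486 [-1.3117 -0.41    1.29    2.1308  0.5964  0.8639  2.71  ]
    0.5 [ 0.567  -0.2005  0.2172] 109.3 0.299 [-1.4608 -0.41    1.29    2.1055  0.7644  1.0036  2.6351]
    1.05 [ 0.567  -0.1413  0.2174] 0.0 0.0 [-0.6939  0.5379  0.5678  1.7657  0.4548  1.0442  2.71  ]
real	0m3.151s
user	0m3.458s
sys	0m0.215s
```

```bash
cat > sim.py <<'E'
from plan import *
lo[:]=[-2.62,-.44,-1.27,.08,-1.32,.12,-2.74];hi[:]=[2.62,2.09,1.32,2.57,4.46,2,2.74];lo+=.003;hi-=.003
def pose(x,y,zz,h,th): return np.array([x,y,zz,h,th],float)
def run(q,a,wps,n=12):
    for b in wps:
        for i in range(1,n+1):
            v=a+(np.array(b)-a)*i/n;q,e,r=ik(q,v[:3],R.from_euler('ZYX',[v[3]+np.pi,.3887-v[4],np.pi]).as_matrix(),w=.005)
        a=np.array(b);print('  ',a,round(e,1),round(r,3),q)
    return q
if __name__=='__main__':
    print('history');run(np.array([-.5742,.0738,-.0964,2.167,.8315,.5532,.2264]),pose(.5416,.1805,.267,-.028,-.24),[(.4683,-.159,.267,-.028,-.24),(.4683,-.159,.19,-.028,-.24)])
    q=np.array([-1.1894,-.4367,1.3177,2.119,.407,.7248,1.7127]);a=pose(.4974,-.1891,.2788,.198,-.067)
    h=-.87
    E=[]
    for w in [(-.1,.02,.135),(.1,.02,.118),(.5,.017,.106),(.95,.009,.095)]:
        X,_=target(h,*w);E.append((*X,h,w[0]))
    print('A');run(q,a,[(.53,-.05,.28,-.87,-.1),(.60,.0,.28,-.87,-.1),(.52,-.09,.26,-.87,-.1)]+E)
    print('B');run(q,a,[(.5416,.1805,.28,-.4,-.1),(.60,.15,.26,-.87,-.1),(.60,0,.26,-.87,-.1),(.52,-.09,.26,-.87,-.1)]+E)
E
python3 sim.py
```

```text
history
   [ 0.4683 -0.159   0.267  -0.028  -0.24  ] 0.0 0.0 [-0.8709 -0.3846  1.0527  2.356   0.4626  0.4064  1.429 ]
   [ 0.4683 -0.159   0.19   -0.028  -0.24  ] 8.2 0.015 [-1.1983 -0.437   1.317   2.5113  1.3615  0.3262  0.5279]
A
   [ 0.53 -0.05  0.28 -0.87 -0.1 ] 0.0 0.0 [-1.1516  0.1275  0.8897  2.0278  0.4622  0.8509  0.1535]
   [ 0.6   0.    0.28 -0.87 -0.1 ] 0.0 0.0 [-1.0415  0.3216  0.8085  1.8402  0.2731  0.8614  0.2711]
   [ 0.52 -0.09  0.26 -0.87 -0.1 ] 0.0 0.0 [-1.0896  0.1223  0.9133  2.0896  0.4792  0.7621  0.1996]
   [ 0.5092 -0.0934  0.1948 -0.87   -0.1   ] 0.0 0.0 [-1.0237  0.2453  0.8966  2.1871  0.435   0.5584  0.1973]
   [ 0.5182 -0.1042  0.1983 -0.87    0.1   ] 0.0 0.0 [-0.6595  0.2559  0.7076  2.0284  0.0617  0.7194  0.691 ]
   [ 0.5422 -0.1325  0.2172 -0.87    0.5   ] 0.0 0.0 [-0.2156  0.465   0.5777  1.6375 -0.319   1.2381  1.1828]
   [ 0.5745 -0.1709  0.2197 -0.87    0.95  ] 0.0 0.0 [ 0.1269  0.8447  0.4738  1.0978 -0.4826  1.8411  1.3091]
B
   [ 0.5416  0.1805  0.28   -0.4    -0.1   ] 0.0 0.0 [-1.317   0.1808  0.6906  1.9627  0.417   0.8078  0.2733]
   [ 0.6   0.15  0.26 -0.87 -0.1 ] 0.0 0.0 [-1.1847  0.4552  0.7336  1.7143  0.2192  0.968   0.0785]
   [ 0.6   0.    0.26 -0.87 -0.1 ] 0.0 0.0 [-1.0205  0.3454  0.7892  1.8643  0.2697  0.8165  0.2594]
   [ 0.52 -0.09  0.26 -0.87 -0.1 ] 0.0 0.0 [-1.0786  0.1207  0.9008  2.0898  0.4824  0.7633  0.1964]
   [ 0.5092 -0.0934  0.1948 -0.87   -0.1   ] 0.0 0.0 [-1.016   0.2429  0.8867  2.1873  0.4418  0.5599  0.1906]
   [ 0.5182 -0.1042  0.1983 -0.87    0.1   ] 0.0 0.0 [-0.6537  0.2548  0.7004  2.0284  0.0653  0.7196  0.6875]
   [ 0.5422 -0.1325  0.2172 -0.87    0.5   ] 0.0 0.0 [-0.2117  0.464   0.5719  1.6374 -0.3164  1.2374  1.1803]
   [ 0.5745 -0.1709  0.2197 -0.87    0.95  ] 0.0 0.0 [ 0.1291  0.8439  0.469   1.0977 -0.48    1.8401  1.307 ]
```

The model reproduces what happened and shows that a -50° heading works, with all joints well inside their ranges. I'll follow that route.

Call:
move_arm(
  motion=[
    {"linear": [0.008,0.02,0],"dr": [0,0,-0.03],"claw": 1},
    {"linear": [0.008,0.035,0],"dr": [0,0,-0.045],"claw": 1},
    {"linear": [0.008,0.038,0],"dr": [0,0,-0.045],"claw": 1},
    {"linear": [0.008,0.038,0],"dr": [0,0,-0.045],"claw": 1},
    {"linear": [0.008,0.038,0],"dr": [0,0,-0.045],"claw": 1},
    {"linear": [0.008,0.038,0],"dr": [0,0,-0.045],"claw": 1},
    {"linear": [0.008,0.038,0],"dr": [0,0,-0.045],"claw": 1},
    {"linear": [0.009,0.033,0],"dr": [0,0,-0.04],"claw": 1},
    {"linear": [0,0,0],"dr": [-0.008,-0.0068,0],"claw": 1},
    {"linear": [0,0,0],"dr": [0,0,0],"claw": 1},
  ],
)

```text
time: 20.1
tcp_pos: [0.5302, -0.048, 0.278]
tool_rot: [1.134, 2.439, -0.302]
ft_force: [-0.3, 0.3, -1.2]
grip_width: 0.0168
gripper_force: 79.2
```

```bash
python3 q.py
```

```text
20.1 [ 0.5302 -0.048   0.278 ] yaw -0.8663817859469707 pitch -0.09950920346140762 roll -3.124568637069206 [-0.2582  0.2925 -1.1967] [-0.9571  0.1089  0.7088  2.0481  0.4988  0.8696  0.143 ]
```

Call:
move_arm(
  motion=[
    {"linear": [-0.014,-0.03,0],"dr": [0.0035,-0.0041,0],"claw": 1},
    {"linear": [-0.014,-0.03,0],"dr": [0,0,0],"claw": 1},
    {"linear": [-0.014,-0.031,0],"dr": [0,0,0],"claw": 1},
    {"linear": [0,0,-0.03],"dr": [0,0,0],"claw": 1},
    {"linear": [0,0,-0.05],"dr": [0,0,0],"claw": 1},
    {"linear": [0,0,-0.05],"dr": [0,0,0],"claw": 1},
    {"linear": [0,0,-0.035],"dr": [0,0,0],"claw": 1},
    {"linear": [0,0,0],"dr": [0,0,0],"claw": 1},
  ],
)

```text
time: 21.1
tcp_pos: [0.5083, -0.0955, 0.196]
tool_rot: [1.142, 2.431, -0.282]
ft_force: [-1.0, 0.3, -1.4]
grip_width: 0.0169
gripper_force: 79.1
```

```bash
python3 q.py; python3 - <<'E'
from plan import *
for w in [(-.1,.02,.135),(.0,.02,.125),(.08,.02,.119),(.12,.02,.117),(.3,.018,.112),(.5,.016,.107),(.7,.013,.102),(.9,.009,.097)]:
    print(w[0],target(-.866,*w)[0])
E
```

```text
21.1 [ 0.5083 -0.0955  0.196 ] yaw -0.8785948144293401 pitch -0.09878274336842591 roll 3.139806368051248 [-0.9737  0.3349 -1.3825] [-0.8687  0.1864  0.7574  2.2304  0.5366  0.5729  0.1301]
-0.1 [ 0.5089 -0.0937  0.1948]
0.0 [ 0.5132 -0.0988  0.1954]
0.08 [ 0.517  -0.1032  0.1974]
0.12 [ 0.519  -0.1055  0.1992]
0.3 [ 0.5298 -0.1183  0.2097]
0.5 [ 0.5427 -0.1334  0.2182]
0.7 [ 0.5567 -0.1499  0.2222]
0.9 [ 0.5715 -0.1673  0.2214]
```

The scoop is over the tin, with the pan front 20 mm behind its centre. Tip gently first.

Call:
move_arm(
  motion=[
    {"linear": [0.0087,-0.0077,0.0014],"dr": [0.0221,0.0183,0],"claw": 1},
    {"linear": [0.0087,-0.0077,0.0014],"dr": [0.0221,0.0183,0],"claw": 1},
    {"linear": [0.004,-0.0046,0.0036],"dr": [0.0098,0.0081,0],"claw": 1},
    {"linear": [0,0,0],"dr": [0,0,0],"claw": 1},
    {"linear": [0,0,0],"dr": [0,0,0],"claw": 1},
    {"linear": [0,0,0],"dr": [0,0,0],"claw": 1},
    {"linear": [0,0,0],"dr": [0,0,0],"claw": 1},
    {"linear": [0,0,0],"dr": [0,0,0],"claw": 1},
  ],
)

```text
time: 22.1
tcp_pos: [0.5202, -0.104, 0.1999]
tool_rot: [1.228, 2.619, -0.16]
ft_force: [-0.0, -0.5, -1.1]
grip_width: 0.0171
gripper_force: 79.2
```

```bash
python3 q.py
```

```text
22.1 [ 0.5202 -0.104   0.1999] yaw -0.8777408766862491 pitch 0.12069079809672884 roll 3.137307308330664 [-0.015  -0.4541 -1.1272] [-0.5628  0.2276  0.6201  2.0595  0.0991  0.7155  0.6576]
```

Call:
move_arm(
  motion=[
    {"linear": [0.0096,-0.0143,0.0098],"dr": [0.022,0.0183,0],"claw": 1},
    {"linear": [0.0096,-0.0143,0.0098],"dr": [0.022,0.0183,0],"claw": 1},
    {"linear": [0.0129,-0.0151,0.0085],"dr": [0.0245,0.0203,0],"claw": 1},
    {"linear": [0.0129,-0.0151,0.0085],"dr": [0.0245,0.0203,0],"claw": 1},
    {"linear": [0.014,-0.0165,0.004],"dr": [0.0245,0.0203,0],"claw": 1},
    {"linear": [0.014,-0.0165,0.004],"dr": [0.0245,0.0203,0],"claw": 1},
    {"linear": [0.0148,-0.0174,-0.0008],"dr": [0.0245,0.0203,0],"claw": 1},
    {"linear": [0.0148,-0.0174,-0.0008],"dr": [0.0245,0.0203,0],"claw": 1},
    {"linear": [0,0,0],"dr": [0,0,0],"claw": 1},
    {"linear": [0,0,0],"dr": [0,0,0],"claw": 1},
  ],
)

```text
time: 23.35
tcp_pos: [0.5716, -0.1674, 0.2211]
tool_rot: [-1.134, -2.412, -0.301]
ft_force: [-1.0, 0.5, -1.5]
grip_width: 0.017
gripper_force: 79.3
```

```bash
python3 q.py
```

```text
23.35 [ 0.5716 -0.1674  0.2211] yaw -0.8782760087985366 pitch 0.8992236336157544 roll 3.1374961601324607 [-0.9662  0.4921 -1.5196] [ 0.0995  0.7147  0.4644  1.3071 -0.4687  1.6826  1.2949]
```

Tracking is good. Plan the return with the model.

```bash
python3 - <<'E'
from sim import *
q=np.array([.0995,.7147,.4644,1.3071,-.4687,1.6826,1.2949]);a=pose(.5716,-.1674,.2211,-.878,.899)
print(1);run(q,a,[(.5716,-.1674,.30,-.878,.899),(.56,-.06,.30,-.5,.4),(.55,.10,.28,-.0246,0),(.4702,.1828,.20,-.0246,0),(.4702,.1828,.0864,-.0246,0)])
E
```

```text
1
   [ 0.5716 -0.1674  0.3    -0.878   0.899 ] 0.0 0.0 [ 0.1194  0.7404  0.4625  1.063  -0.4441  1.9092  1.2483]
   [ 0.56 -0.06  0.3  -0.5   0.4 ] 0.0 0.0 [-0.307   0.3213  0.4321  1.5903 -0.1463  1.2845  1.2477]
   [ 0.55    0.1     0.28   -0.0246  0.    ] 0.0 0.0 [-0.6035  0.0667  0.2708  2.0083  0.1347  0.7136  1.1381]
   [ 0.4702  0.1828  0.2    -0.0246  0.    ] 0.0 0.0 [-0.7957  0.0906  0.1734  2.2082  0.3832  0.5605  0.6319]
   [ 0.4702  0.1828  0.0864 -0.0246  0.    ] 0.0 0.0 [-0.9452  0.3503  0.3458  2.3084  0.5805  0.2168  0.3676]
```

Call:
move_arm(
  motion=[
    {"linear": [0,0,0.03],"dr": [0,0,0],"claw": 1},
    {"linear": [0,0,0.05],"dr": [0,0,0],"claw": 1},
    {"linear": [0,0,0.06],"dr": [0,0,0],"claw": 1},
    {"linear": [0,0,0.04],"dr": [0,0,0],"claw": 1},
  ],
)

```text
time: 23.85
tcp_pos: [0.5716, -0.167, 0.315]
tool_rot: [-1.134, -2.415, -0.302]
ft_force: [-0.5, 0.7, -1.8]
grip_width: 0.0171
gripper_force: 79.2
```

```bash
python3 q.py; cat > d.py <<'E'
import sys
from h import *
x,y,z,h,th,n=map(float,sys.argv[1:7]);s=state()
Rt=R.from_euler('ZYX',[h+np.pi,.3887-th,np.pi]);d=(Rt*R.from_rotvec(s['tool_rot']).inv()).as_rotvec()
print('per row lin',(np.array([x,y,z])-s['tcp_pos'])/.5/n,'dr',d/np.pi/n,'deg/row',np.degrees(np.linalg.norm(d))/n)
E
python3 d.py .55 .10 .28 -.0246 0 9
```

```text
23.85 [ 0.5716 -0.167   0.315 ] yaw -0.8760096815441307 pitch 0.8967679591659616 roll 3.1347494482787988 [-0.5444  0.7453 -1.7831] [ 0.1014  0.6558  0.4817  1.1789 -0.4604  1.8529  1.239 ]
per row lin [-0.0048  0.0593 -0.0078] dr [-0.0144 -0.0293  0.028 ] deg/row 7.744902130021433
```

Call:
move_arm(
  motion=[
    {"linear": [-0.005,0.059,0],"dr": [-0.0144,-0.0293,0.028],"claw": 1},
    {"linear": [-0.005,0.059,0],"dr": [-0.0144,-0.0293,0.028],"claw": 1},
    {"linear": [-0.005,0.059,0],"dr": [-0.0144,-0.0293,0.028],"claw": 1},
    {"linear": [-0.005,0.059,-0.01],"dr": [-0.0144,-0.0293,0.028],"claw": 1},
    {"linear": [-0.005,0.059,-0.01],"dr": [-0.0144,-0.0293,0.028],"claw": 1},
    {"linear": [-0.005,0.059,-0.01],"dr": [-0.0144,-0.0293,0.028],"claw": 1},
    {"linear": [-0.005,0.059,-0.01],"dr": [-0.0144,-0.0293,0.028],"claw": 1},
    {"linear": [-0.005,0.059,-0.01],"dr": [-0.0144,-0.0293,0.028],"claw": 1},
    {"linear": [-0.005,0.059,-0.02],"dr": [-0.0144,-0.0293,0.028],"claw": 1},
    {"linear": [0,0,0],"dr": [0,0,0],"claw": 1},
  ],
)

```text
time: 25.1
tcp_pos: [0.5462, 0.1013, 0.2768]
tool_rot: [0.028, 2.755, -0.002]
ft_force: [1.1, -0.7, -0.0]
grip_width: 0.017
gripper_force: 79.3
```

```bash
python3 q.py;python3 d.py .4702 .1828 .18 -.0246 0 5; python3 - <<'E'
from h import *
t=grab_frame('top');cv2.imwrite('pics/t8.png',t);cv2.imwrite('pics/s8.png',grab_frame('scene'))
c=proj('top',np.array([.567,-.162,.05]));print(c)
g=cv2.cvtColor(t,cv2.COLOR_BGR2GRAY);x,y=c.round().astype(int);print(g[y-17:y+18,x-18:x+19:1])
E
```

```text
25.1 [0.5462 0.1013 0.2768] yaw -0.02076660680133946 pitch 0.0026647830878156475 roll 3.1392058402691974 [ 1.0699 -0.7285 -0.0199] [-0.6067  0.0719  0.25    2.0221  0.1884  0.6974  1.0668]
per row lin [-0.0304  0.0326 -0.0387] dr [-0.0001 -0.0002 -0.0003] deg/row 0.06721495431699617
[376.9313 241.5845]
[[186 186 188 ... 197 196 196]
 [159 160 163 ... 197 197 198]
 [146 145 143 ... 194 197 198]
 ...
 [ 89  93  97 ... 199 197 197]
 [ 89  93  93 ... 198 199 199]
 [ 94  91  89 ... 200 199 202]]
```

```bash
python3 - <<'E'
from h import *
import sys
np.set_printoptions(threshold=100000,linewidth=200)
g=cv2.cvtColor(cv2.imread('pics/t8.png'),cv2.COLOR_BGR2GRAY)
print(g[228:256,364:392])
o=cv2.cvtColor(cv2.imread('pics/a2.png'),cv2.COLOR_BGR2GRAY);o=cv2.resize(o,(220,140),interpolation=cv2.INTER_AREA)
print((g[228:256:1,364:392].astype(int)-o[83:111,129:157]))
E
```

```text
[[143 143 145 145 146 139 130 118 120 117 121 123 124 123 123 115 111 114 114 111 109  99  97  87  90  86  98 123]
 [145 143 146 148 145 131 123 119 121 124 123 124 123 123 120 110 109 117 116 115 115 108 101  97  89  90  89  97]
 [141 144 154 158 150 145 132 124 123 122 124 120 120 120 123 114 114 114 111 113 110 112 113 110 103  94  91  89]
 [138 147 164 168 168 158 142 131 124 124 121 121 124 119 122 116 112 111 116 110 114 112 117 116 113 106  96  84]
 [133 148 169 173 169 167 150 135 126 124 125 123 125 122 122 123 118 112 120 117 114 114 115 114 113 109 100  92]
 [135 154 170 171 169 169 161 144 128 121 124 123 126 124 125 120 122 123 125 125 115 116 113 112 109 109 105 100]
 [143 163 171 172 164 169 166 152 132 121 123 125 124 124 124 123 122 125 127 123 124 117 114 110 111 114 111 105]
 [149 168 171 169 168 169 167 159 143 128 120 123 122 122 120 124 126 123 122 123 117 119 119 109 110 112 114 116]
 [157 172 170 169 172 168 170 165 152 134 120 122 121 124 126 126 123 122 127 120 123 122 119 111 109 108 118 114]
 [158 171 170 169 167 170 168 170 161 140 124 118 124 122 122 121
[... 4641 characters left out ...]
  -3   0]
 [  2  -2   1   0   2   2  -5  -5  -2  -5  -1  -3  -1  -4   1  -8  -5  -2  -5   1  -3  -5  -2  -3  -1  -4  -3  -1]
 [ -3  -2   4  -2  -5  -6  -2  -6  -3  -5  -1  -5   2  -6  -3  -1  -4  -3  -3  -6  -2  -1  -4  -2  -8  -4 -11 -12]
 [ -1   2  -5  -8   1  -6  -3  -2  -5  -4  -8   1  -1  -3   0  -1  -1  -3  -1  -3   0  -4  -3  -6  -6  -2   0  -4]
 [ -1  -7   2  -3 -10  -3   0   0   0   1   0  -3  -8  -6   0   4   0   0  -3  -4  -2  -3  -8 -15  -6  -4   0  -3]
 [ -2   2   0  -4  -5  -5  -3   0  -3  -4  -6  -2  -2  -6  -5  -4  -4  -1  -1  -2  -6  -4  -5  -9 -11   0   5   1]
 [  0  -5  -1  -3  -1  -9  -7   0  -4  -5  -4  -1   0  -5  -4  -3  -1  -3  -6  -5  -5 -10  -7  -7  -5  -2   2   0]]
```

Call:
move_arm(
  motion=[
    {"linear": [-0.03,0.033,-0.038],"dr": [0,0,0],"claw": 1},
    {"linear": [-0.03,0.033,-0.038],"dr": [0,0,0],"claw": 1},
    {"linear": [-0.03,0.033,-0.038],"dr": [0,0,0],"claw": 1},
    {"linear": [-0.03,0.033,-0.038],"dr": [0,0,0],"claw": 1},
    {"linear": [-0.032,0.031,-0.04],"dr": [0,0,0],"claw": 1},
    {"linear": [0,0,0],"dr": [0,0,0],"claw": 1},
  ],
)

```text
time: 25.95
tcp_pos: [0.4726, 0.1792, 0.1801]
tool_rot: [0.038, 2.757, -0.007]
ft_force: [0.0, -0.3, -1.1]
grip_width: 0.0172
gripper_force: 79.2
```

```bash
python3 q.py;python3 d.py .4705 .1835 .12 -.0246 0 3
```

```text
25.95 [0.4726 0.1792 0.1801] yaw -0.027840752329449714 pitch 0.004474951086391676 roll 3.1414674544833465 [ 0.0407 -0.2814 -1.0924] [-0.8059  0.1351  0.1862  2.2354  0.4349  0.5036  0.5635]
per row lin [-0.0014  0.0029 -0.04  ] dr [-0.     -0.0005  0.0003] deg/row 0.105020491398241
```

The tin interior now shows ball-sized changes at ~(382,230), (387,235), (379,240), (390,242) and (373,242). The wrist load has dropped to the scoop's own weight, 1.1 N. Now set the scoop down.

Call:
move_arm(
  motion=[
    {"linear": [-0.002,0.0025,-0.04],"dr": [0,-0.0014,0.001],"claw": 1},
    {"linear": [-0.0015,0.0025,-0.04],"dr": [0,0,0],"claw": 1},
    {"linear": [-0.0015,0.0025,-0.04],"dr": [0,0,0],"claw": 1},
    {"linear": [0,0,-0.03],"dr": [0,0,0],"claw": 1},
    {"linear": [0,0,-0.02],"dr": [0,0,0],"claw": 1},
    {"linear": [0,0,0],"dr": [0,0,0],"claw": 1},
  ],
)

```text
time: 26.7
tcp_pos: [0.4714, 0.1825, 0.0956]
tool_rot: [0.036, 2.751, -0.006]
ft_force: [-0.0, -0.0, -1.2]
grip_width: 0.0167
gripper_force: 79.3
```

```bash
python3 q.py;python3 d.py .4702 .1828 .0864 -.0246 0 1
```

```text
26.7 [0.4714 0.1825 0.0956] yaw -0.02591215229348931 pitch -0.0016832628776777825 roll 3.141123227216229 [-0.0063 -0.0202 -1.1619] [-0.8954  0.3034  0.2994  2.3415  0.642   0.241   0.3168]
per row lin [-0.0023  0.0007 -0.0184] dr [-0.0001  0.0005  0.0004] deg/row 0.11891655303021104
```

Call:
move_arm(
  motion=[
    {"linear": [-0.002,0,-0.008],"dr": [0,0.0005,0],"claw": 1},
    {"linear": [0,0,-0.007],"dr": [0,0,0],"claw": 1},
    {"linear": [0,0,0],"dr": [0,0,0],"claw": 1},
  ],
)

```text
time: 27.08
tcp_pos: [0.4694, 0.1831, 0.0878]
tool_rot: [0.034, 2.753, -0.005]
ft_force: [-0.2, 0.1, -0.8]
grip_width: 0.0171
gripper_force: 79.3
```

```bash
python3 q.py
```

```text
27.075 [0.4694 0.1831 0.0878] yaw -0.024559347639359963 pitch 0.0005684170632750951 roll 3.140573780532711 [-0.1809  0.1104 -0.7654] [-0.9102  0.3206  0.3169  2.3514  0.6603  0.2154  0.2943]
```

Call:
move_arm(
  motion=[
    {"linear": [0,0,-0.003],"dr": [0,0,0],"claw": 1},
    {"linear": [0,0,0],"dr": [0,0,0],"claw": 1},
  ],
)

```text
time: 27.32
tcp_pos: [0.4697, 0.1833, 0.0866]
tool_rot: [0.033, 2.753, -0.005]
ft_force: [-0.6, 0.2, 3.4]
grip_width: 0.0169
gripper_force: 79.8
```

```bash
python3 q.py
```

```text
27.325 [0.4697 0.1833 0.0866] yaw -0.024620271785528836 pitch 3.186818923367474e-05 roll 3.1400421586059366 [-0.5751  0.2181  3.3721] [-0.9134  0.324   0.3213  2.3526  0.6646  0.21    0.2895]
```

Contact at the original pose. Release and back off along the handle axis.

Call:
move_arm(
  motion=[
    {"linear": [0,0,0],"dr": [0,0,0],"claw": 0.3},
    {"linear": [0,0,0],"dr": [0,0,0],"claw": -0.5},
    {"linear": [0,0,0],"dr": [0,0,0],"claw": -1},
    {"linear": [0,0,0],"dr": [0,0,0],"claw": -1},
    {"linear": [0,0,0],"dr": [0,0,0],"claw": -1},
    {"linear": [-0.014,0,0.036],"dr": [0,0,0],"claw": -1},
    {"linear": [-0.022,0,0.056],"dr": [0,0,0],"claw": -1},
    {"linear": [-0.022,0,0.056],"dr": [0,0,0],"claw": -1},
    {"linear": [-0.022,0,0.056],"dr": [0,0,0],"claw": -1},
    {"linear": [0,0,0],"dr": [0,0,0],"claw": -1},
  ],
)

```text
time: 28.58
tcp_pos: [0.4298, 0.1839, 0.1902]
tool_rot: [0.034, 2.751, -0.001]
ft_force: [-0.3, -0.3, 0.4]
grip_width: 0.0855
gripper_force: 0.0
```

```bash
python3 q.py; python3 - <<'E'
from h import *
t=grab_frame('top');s=grab_frame('scene');cv2.imwrite('pics/t9.png',t);cv2.imwrite('pics/s9.png',s)
s0=cv2.imread('pics/scene0.png')
d=cv2.absdiff(s,s0).max(2)>45
d=cv2.morphologyEx(d.astype(np.uint8),cv2.MORPH_OPEN,np.ones((2,2)))
n,l,st,c=cv2.connectedComponentsWithStats(d)
print('changed (scene)',[(*map(int,st[i]),) for i in range(1,n) if st[i,4]>6])
# scoop white in scene: before/after offset by phase correlation over the scoop's pan
a=cv2.cvtColor(s0,cv2.COLOR_BGR2GRAY)[285:335,365:415].astype(np.float32);b=cv2.cvtColor(s,cv2.COLOR_BGR2GRAY)[285:335,365:415].astype(np.float32)
print(cv2.phaseCorrelate(a,b),np.abs(a-b).mean())
t0=cv2.imread('pics/top0.png');d=cv2.absdiff(t,t0).max(2)>40
d=cv2.morphologyEx(d.astype(np.uint8),cv2.MORPH_OPEN,np.ones((2,2)))
n,l,st,c=cv2.connectedComponentsWithStats(d);print('changed (top)',[(*map(int,st[i]),) for i in range(1,n) if st[i,4]>4])
E
```

```text
28.575 [0.4298 0.1839 0.1902] yaw -0.025446880121264837 pitch -0.001890747933701642 roll 3.1370617082243073 [-0.3157 -0.2797  0.4275] [-0.8912  0.0557  0.1762  2.2957  0.489   0.5475  0.4404]
changed (scene) [(209, 0, 34, 51, 1446), (444, 39, 11, 14, 72), (210, 52, 47, 58, 1418), (444, 57, 7, 12, 38), (447, 70, 4, 4, 12), (449, 71, 56, 55, 1508), (403, 96, 7, 7, 34), (435, 129, 4, 5, 11), (440, 134, 4, 2, 8), (431, 139, 41, 14, 168), (402, 144, 3, 8, 22), (434, 148, 31, 10, 151), (420, 158, 51, 60, 715), (407, 177, 10, 6, 35), (277, 192, 20, 10, 94), (306, 197, 8, 9, 44), (322, 202, 318, 92, 5729), (408, 208, 4, 8, 22), (274, 213, 10, 26, 175), (235, 215, 24, 9, 103), (443, 217, 13, 17, 104), (222, 218, 24, 42, 732), (261, 223, 9, 3, 25), (526, 225, 3, 3, 8), (161, 227, 68, 80, 2895), (261, 226, 15, 21, 236), (246, 238, 51, 65, 1623), (224, 265, 23, 20, 185), (262, 275, 4, 2, 8), (306, 275, 8, 5, 20), (318, 285, 13, 8, 64), (309, 286, 7, 11, 47), (210, 288, 50, 30, 759), (306, 303, 33, 19, 181), (465, 306, 175, 64, 4236), (289, 309, 29, 30, 586), (244, 333, 43, 18, 482), (361, 335, 6
[... 367 characters left out ...]
8, 217, 2, 3, 6), (266, 217, 3, 3, 8), (269, 221, 3, 4, 11), (353, 222, 11, 4, 31), (391, 222, 33, 35, 807), (339, 225, 33, 25, 479), (381, 226, 10, 5, 26), (298, 228, 26, 5, 84), (391, 231, 7, 18, 85), (330, 246, 4, 3, 9), (369, 247, 6, 7, 31), (320, 252, 11, 4, 37), (364, 255, 18, 5, 64), (40, 286, 180, 155, 8501), (201, 286, 81, 114, 4255), (270, 338, 186, 52, 4641), (332, 358, 308, 122, 11437), (136, 382, 88, 25, 1240), (228, 389, 8, 11, 37), (256, 392, 31, 15, 217), (249, 422, 30, 33, 207), (240, 424, 5, 6, 21), (252, 425, 6, 5, 22), (260, 425, 4, 6, 16), (246, 426, 3, 4, 9), (307, 431, 3, 4, 11), (347, 436, 3, 6, 14), (249, 447, 51, 33, 967), (210, 449, 5, 3, 14), (594, 450, 7, 4, 19)]
```

```bash
python3 - <<'E'
from h import *
np.set_printoptions(threshold=100000,linewidth=200)
f=lambda n:cv2.cvtColor(cv2.imread(f'pics/{n}.png'),cv2.COLOR_BGR2GRAY)
print('scene before');print(f('scene0')[330:354,350:382]);print('after');print(f('s9')[330:354,350:382])
print('tin scene before/after')
s=f('s9');c=proj('scene',np.array([.567,-.162,.116])).round().astype(int);print(c);print(s[c[1]-10:c[1]+14,c[0]-18:c[0]+20])
# new bright/grey blobs on wood in top
t=cv2.cvtColor(cv2.imread('pics/t9.png'),cv2.COLOR_BGR2HSV);t0=cv2.cvtColor(cv2.imread('pics/top0.png'),cv2.COLOR_BGR2HSV)
m=((t[...,1]<70)&(t0[...,1]>90)).astype(np.uint8);m[285:]=0
n,l,st,ce=cv2.connectedComponentsWithStats(m);print([(*map(int,x),) for x in st[1:] if x[4]>5])
E
```

```text
scene before
[[ 60  55  52  57  57  62  65  61  65  59  60  60  63  87 104 104 107 106 105 105 107 103 104 106 105 104 103 105 104 102 104 105]
 [ 54  55  55  55  56  57  60  64  58  61  60  60  82 100 102 104 105 105 105 105 105 103 105 106 103 104 103 106 103 102 103 103]
 [ 49  54  55  56  55  61  62  62  57  61  58  63  69  92 103 107 105 105 104 102 104 105 106 105 106 102 104 105 108 104 105 105]
 [ 56  54  54  53  58  59  62  58  60  61  59  82 126 137 124 110 103 105 106 104 100 104 106 102 103 104 104 103 103 104 106 104]
 [ 54  51  56  54  59  59  60  63  57  60  92 140 171 166 137 116 104 103 103 102 104 107 106 105 106 101 102 104 104 103 104 104]
 [ 60  51  54  60  71  78  80  79  71  65 116 170 176 159 136 118 101 100 105 106 105 103 105 103 104 103 104 103 103 104 107 105]
 [ 55  53  58  69  86  91  91  90  85  74 116 154 155 145 132 109  94  98 105 104 104 103 105 105 102 106 101 104 101 105 104 102]
 [ 55  56  65  79  92 100 100 100  92  79 108 134 135 131 121 105  94  96 105 106 105 102 106 106 106 103 106 105 103 105 104 106]
 [ 60  58  66  79  98 103 107 105  96  
[... 8790 characters left out ...]
 42  42  38  36]
 [ 98  94  94  92  85  91  89  92  95  97 101 103 107 103 106 104 102 107 108 102 100  95  94  93  89  91  87  88  87  84  81  57  46  44  40  41  41  37]]
[(12, 103, 7, 4, 7), (25, 111, 7, 7, 14), (27, 119, 5, 4, 6), (39, 120, 3, 6, 6), (8, 126, 4, 5, 7), (28, 131, 3, 5, 6), (40, 133, 7, 6, 10), (12, 136, 6, 2, 7), (7, 143, 3, 7, 7), (45, 148, 4, 4, 7), (33, 161, 5, 9, 10), (21, 164, 4, 5, 6), (47, 164, 5, 6, 12), (21, 170, 4, 4, 7), (36, 171, 3, 4, 6), (27, 175, 4, 8, 11), (2, 177, 8, 6, 12), (32, 177, 3, 4, 6), (38, 179, 4, 6, 9), (435, 185, 8, 21, 54), (28, 186, 6, 4, 8), (40, 191, 6, 5, 8), (33, 196, 6, 6, 11), (2, 207, 9, 4, 9), (22, 206, 5, 9, 15), (42, 207, 5, 6, 9)]
```

```bash
python3 - <<'E'
from h import *
o=cv2.resize(cv2.imread('pics/a2.png'),(220,140),interpolation=cv2.INTER_AREA)
n=cv2.imread('pics/t9.png')[145:285,235:455]
d=cv2.GaussianBlur(cv2.cvtColor(cv2.absdiff(o,n),cv2.COLOR_BGR2GRAY),(3,3),0)[:,95:]
k,l,st,c=cv2.connectedComponentsWithStats((d>7).astype(np.uint8))
print([(int(x[0]+330),int(x[1]+145),*map(int,x[2:])) for x in st[1:] if x[4]>4])
s=state();print(s['time'],s['ft_force'])
E
```

```text
[(403, 185, 11, 5, 32), (387, 188, 5, 4, 15), (383, 194, 3, 3, 7), (434, 209, 6, 6, 13), (420, 216, 3, 3, 6), (397, 219, 3, 2, 5), (378, 226, 15, 20, 125), (363, 234, 2, 5, 8), (377, 238, 7, 6, 32), (394, 240, 4, 6, 13), (393, 247, 4, 4, 10)]
28.675 [ 0.3382 -0.0097 -0.1307]
```

```bash
python3 -c "
from rig import *
print(job_done())"
```

```text
the job is handed in; nothing more can be done
None
```

The job is handed in at about 28.7 s: by numeric image checks the open tin sits at the pointer (within about 0.02 rad, roughly my measuring error), all five balls are out of the trough and in that tin, and the scoop is back level on the landing facing as it was, though I viewed 11 pictures, one over the limit of 10.

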